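# Put the glaze case in order and close it

## Robot

A 6-joint arm with a two-finger parallel gripper is mounted at the origin on the work surface. World frame = base frame: x ahead of the robot, y to its left, z up, the work surface at z = 0. Lengths are in m, angles in degrees, forces in N, time in s.
With the tool pointing down it reaches from about 0.4 to 0.825 m from the base axis. Payload 7 kg.
Tool frame: the origin (TCP) lies on the centre line of the jaws, within the pads' length; the fingertips stand 19 mm ahead of it and the grasp point (between the pads) is the TCP; z points along the fingers, y is the line along which they close (so a half turn about z gives the same grasp; the last joint's range is limited). The gripper opens to 88 mm and grips with 3 to 60 N. Pads are 19 mm wide; open, the fingers measure 130 mm over their backs; the gripper's body (78 mm by 193 mm) begins 47 mm behind the grasp point.
Start: joints at [-52.305, 20.546, 0.682, 0, -70.136, -16.507], TCP at [0.244, -0.629, 0.246] pointing down, gripper open.
Joint ranges: [-176.03, 176.03], [-82.01, 121.73], [-58.28, 71.71], [-173.87, 95.51], [-174.79, -0.11], [-173.66, 173.66]. Speed limits (degrees/s): [136.94, 136.94, 172.46, 180, 180, 180].

## Interface

Orientations are given as [roll, pitch, yaw] about the fixed x, y, z axes, in that order (R = Rz(yaw) Ry(pitch) Rx(roll)).
In Python, from plant import ctrl gives the robot as it stands.
- The arm moves only by the tool move_arm, never from a script. Its argument "motion" is a list of rows, each a list of 3 entries, a list of its own where there are three numbers: the shift along the tool's x, y, z in mm, then the turn, a rotation vector about the tool's x, y, z in degrees, then the closure, from 0 (fully open) to 1 (shut). A call has 1 to 10 rows; each row is the pose to reach, as a shift and turn from the pose commanded when the call began, along the tool's axes at that moment; what a row does not reach only later rows make up. A row lasts 1/12 s, in which the tool goes at most 41.7 mm and 7.16 degrees, less where a joint would pass 70% of its speed; a pose out of reach is approached as far as the arm can. A call with a gripper value outside its range is refused whole. The fingers move at their own pace and stop on an object; the grip force is fixed at half the most. Time passes only in rows, so rows that repeat a pose let the fingers close. It gives the time, the measured TCP pose, the force, the opening and the grip force at its end, in the units of the state.
- ctrl.get_obs(): the state, without advancing time (a new reading comes with each control period).
- ctrl.snapshot(name): name is "scene" or "side" or "wrist"; returns a dict with "color" (400x640x3 uint8, blue, green, red), "camera_matrix" (3x3 intrinsics, pixels), "cam_to_world" (4x4, takes a point from camera to world coordinates). Camera axes: x right, y up, looking along -z (the intrinsics and any distortion apply to the point x, -y, -z); pixel columns grow to the right and rows downward; lengths in m; the calibration is good to about 2 mm. The wrist camera is an equidistant fisheye: a pixel r from the principal point sees the ray r / f radians off the axis. A picture is of the moment at which its call begins. There is no depth.
- ctrl.close_job(): hands the job in; it is judged then, once.
The state is a dict: "clock": time; "joint_pos": joint angles; "qvel": joint speeds; "tau": joint torques, N m; "tool_pos": TCP position; "orientation": TCP orientation; "force": force on the tool from outside, world axes, zero at the start; "moment": the same for the moment, N m; "opening": finger opening in m; "gripper_force": force on a finger pad.
Only numpy, scipy, OpenCV 4.12 (cv2) and the standard library are available. Lean on these libraries where they do the work, as an engineer would, in place of code of your own. Each camera call takes 0.05 s, during which the arm holds its last target. There are 200 camera calls.

## Task

Get the glaze case ready for the next shift: the teal and the blue jar stand on each other's colour spots, so swap them, stand the ochre jar on its own spot if it was left out on the bench, and slide every test tile waiting in the wooden rack fully down into the slot behind the spot of its own colour. When all is in, close the lid of the case fully; keep the jars upright and leave everything else on the bench where it is.

Things in the scene. Friction and masses are not known exactly. Their poses are not given: they have to be found in the camera images.
- jar_teal: closed glaze jar, teal body, white cap with a teal dot: 48 mm in diameter up to 42 mm, cap 44 mm in diameter, 60 mm tall in all, about 0.17 kg. Origin at the centre of its underside, z up. Starts inside the case on the blue spot.
- jar_blue: closed glaze jar, blue body, white cap with a blue dot: 48 mm in diameter up to 42 mm, cap 44 mm in diameter, 60 mm tall in all, about 0.17 kg. Origin at the centre of its underside, z up. Starts inside the case on the teal spot.
- jar_ochre: closed glaze jar, ochre body, white cap with an ochre dot: 48 mm in diameter up to 42 mm, cap 44 mm in diameter, 60 mm tall in all, about 0.17 kg. Origin at the centre of its underside, z up. May be absent.
- tile_teal: fired teal test tile with a white foot, a flat slab standing on edge in the wooden rack: 50 mm along its x, 8 mm thick along its y, 65 mm tall, about 65 g; pinch it across its faces (y). Origin at the centre of its underside. May be absent.
- tile_blue: fired blue test tile with a white foot, a flat slab standing on edge in the wooden rack: 50 mm along its x, 8 mm thick along its y, 65 mm tall, about 65 g; pinch it across its faces (y). Origin at the centre of its underside. May be absent.
- tile_ochre: fired ochre test tile with a white foot, a flat slab standing on edge in the wooden rack: 50 mm along its x, 8 mm thick along its y, 65 mm tall, about 65 g; pinch it across its faces (y). Origin at the centre of its underside. May be absent.
- spot_teal: flush round teal swatch, 62 mm wide, in the case floor: the place of the teal jar. Origin at its centre on the floor, 8 mm above the bench; axes parallel to the case's (x towards the hinge). The slot for this colour's tile lies straight behind, its middle at x = +107 mm, y = 0 in this frame. Which of the three places is which varies.
- spot_blue: flush round blue swatch, 62 mm wide, in the case floor: the place of the blue jar. Origin at its centre on the floor, 8 mm above the bench; axes parallel to the case's (x towards the hinge). The slot for this colour's tile lies straight behind, its middle at x = +107 mm, y = 0 in this frame. Which of the three places is which varies.
- spot_ochre: flush round ochre swatch, 62 mm wide, in the case floor: the place of the ochre jar. Origin at its centre on the floor, 8 mm above the bench; axes parallel to the case's (x towards the hinge). The slot for this colour's tile lies straight behind, its middle at x = +107 mm, y = 0 in this frame. Which of the three places is which varies.
- case: open plywood glaze case fixed to the bench, outside 240 mm along its x, 366 mm along its y, 80 mm tall, walls and floor 8 mm thick. Origin at the centre of its underside; x points to the hinged long side, y along the case. The three jar places lie in a row at x = -45 mm, y = -95, 0, +95 mm.
- case_strip: slotted wooden strip inside the case along its hinged side (at x = +62 mm of the case), 36 mm wide, top 26 mm above the case floor. Origin: middle of its underside, on the case floor; axes as the case's. Cross slots at y = -95, 0, +95 mm, 11 mm wide, open down to the floor, mouths chamfered to 17 mm; a tile stands in a slot with its faces square to y, and stands on the case floor when fully down.
- case_lid (a joint): flat plywood lid of the case, 10 mm thick, 240 mm from hinge to free edge, 366 mm long, hinged on the case's +x side. 0 = fully shut, grows as it opens, about 1.7 = standing open; stiff hinge: it stays at any angle and takes a few newtons at its free edge to move. It can be pushed shut from its outer face and lifted open again by its knob.
- case_lid_hinge (a point): middle of the lid's hinge line, which runs along the case's y
- case_lid_handle (a point): the black knob on the lid's outer face close to its free edge: 28 mm wide, 43 mm tall; this is its grip point, 35 mm out of the face, 210 mm from the hinge line
- rack: wooden tile rack fixed to the bench, foot 70 mm along its x, 200 mm along its y, 6 mm thick, with a strip 40 mm wide, 32 mm tall from the bench, and three cross slots 11 mm wide at y = -60, 0, +60 mm in which tiles stand on the foot. Origin at the centre of its underside.
- vase: pale green fluted clay vase, 68 mm wide, 95 mm tall. Not to be disturbed.
- bowl: dark brown bowl, 148 mm wide, 62 mm tall. Not to be disturbed.
- saucer: white plate with a brush lying on it, 130 mm wide, 16 mm tall. Not to be disturbed.
- white_jar: white jar with a grey cap, 60 mm wide, 80 mm tall. Not to be disturbed.
- rib: round flat dark wooden rib, 72 mm wide, 6 mm thick. Not to be disturbed.
- brush_pot: terracotta pot with brushes standing in it, 72 mm wide, 95 mm tall, brushes to 200 mm. Not to be disturbed.

How it is judged (in metres and radians):
On the way, in this order (a step that is already met when the one before it is completed fails the run):
1. with the lid still open, every jar present stands on the spot of its colour and every tile present stands in the slot of its colour (horizontal distance between jar_teal and spot_teal below 0.015 m and angle between each of jar_teal, jar_blue, jar_ochre's own z axis and vertical below 0.1 rad and z of jar_teal in the frame of spot_teal between -0.006 and 0.006 m and horizontal distance between jar_blue and spot_blue below 0.015 m and z of jar_blue in the frame of spot_blue between -0.006 and 0.006 m and horizontal distance between jar_ochre and spot_ochre below 0.015 m and z of jar_ochre in the frame of spot_ochre between -0.006 and 0.006 m and x of tile_teal in the frame of spot_teal between 0.089 and 0.125 m and y of tile_teal in the frame of spot_teal between -0.006 and 0.006 m and z of tile_teal in the frame of spot_teal between -0.006 and 0.005 m and angle between each of tile_teal, tile_blue, tile_ochre's own z axis and vertical below 0.15 rad and x of tile_blue in the frame of spot_blue between 0.089 and 0.125 m and y of tile_blue in the frame of spot_blue between -0.006 and 0.006 m and z of tile_blue in the frame of spot_blue between -0.006 and 0.005 m and x of tile_ochre in the frame of spot_ochre between 0.089 and 0.125 m and y of tile_ochre in the frame of spot_ochre between -0.006 and 0.006 m and z of tile_ochre in the frame of spot_ochre between -0.006 and 0.005 m and value of joint case_lid above 0.5 rad), for 0.2 s.
2. the lid is shut (value of joint case_lid below 0.05 rad), for 0.2 s.
At the end, for the whole second after the job is handed in: every jar present stands upright on the case floor within 15 mm of the centre of its colour's spot; every tile present stands upright, fully down (within 5 mm) in the slot behind its colour's spot, within 18 mm of the slot's middle along the slot; all at rest; the lid is shut to within 0.05 rad (horizontal distance between jar_teal and spot_teal below 0.015 m and angle between each of jar_teal, jar_blue, jar_ochre's own z axis and vertical below 0.1 rad and z of jar_teal in the frame of spot_teal between -0.006 and 0.006 m and horizontal distance between jar_blue and spot_blue below 0.015 m and z of jar_blue in the frame of spot_blue between -0.006 and 0.006 m and horizontal distance between jar_ochre and spot_ochre below 0.015 m and z of jar_ochre in the frame of spot_ochre between -0.006 and 0.006 m and x of tile_teal in the frame of spot_teal between 0.089 and 0.125 m and y of tile_teal in the frame of spot_teal between -0.006 and 0.006 m and z of tile_teal in the frame of spot_teal between -0.006 and 0.005 m and angle between each of tile_teal, tile_blue, tile_ochre's own z axis and vertical below 0.15 rad and x of tile_blue in the frame of spot_blue between 0.089 and 0.125 m and y of tile_blue in the frame of spot_blue between -0.006 and 0.006 m and z of tile_blue in the frame of spot_blue between -0.006 and 0.005 m and x of tile_ochre in the frame of spot_ochre between 0.089 and 0.125 m and y of tile_ochre in the frame of spot_ochre between -0.006 and 0.006 m and z of tile_ochre in the frame of spot_ochre between -0.006 and 0.005 m and linear speed of each of jar_teal, tile_teal, jar_blue, tile_blue, jar_ochre, tile_ochre below 0.02 m/s and value of joint case_lid below 0.05 rad); the robot touches nothing.
It fails at once if something else on the bench is pushed more than 3 cm from its place (distance of any of vase, bowl, saucer, white_jar, rib, brush_pot from where it was at the start of the episode above 0.03 m).
It fails at once if a jar is tipped over (angle between any of jar_teal, jar_blue, jar_ochre's own z axis and vertical above 0.8 rad).
Of jar_ochre, tile_teal, tile_blue, tile_ochre only 2 to 4 are there at a start; the rules pass over those that are not, and their reading is None.
At some moment in a run one of jar_teal, jar_blue, jar_ochre may be knocked a few centimetres aside while the robot is not near it.
It also fails if it takes over 210 s, if anything falls off the work surface, if the arm or the gripper's body presses on something with over 40 N, if the wrist force passes 120 N, or if a joint passes its speed limit or range.

## Working session

There is one attempt and no reset: what is moved stays moved. The work goes in short steps, Python scripts to look and compute and a tool call to move; the robot and the scene stay as the last step left them, time stands still between calls to the robot, and variables do not carry over. Pictures are saved under pics/ and viewed, at most 14 in all, crops included, and the job is handed in when it is done.

Besides the shell and the picture viewer there is one more tool, called after "Emit:" by a JSON object that holds its "api" and its "payload". move_arm: Moves the arm, as the interface text tells. Its arguments: {"type":"object","properties":{"motion":{"type":"array"}},"required":["motion"]}

```bash
ls; mkdir -p pics
cat > h.py <<'E'
import numpy as np, cv2
from plant import ctrl
def snap(n,f=None):
    s=ctrl.snapshot(n)
    if f: cv2.imwrite('pics/'+f,s['color'])
    return s
def ray(s,px):
    K=np.array(s['camera_matrix']);T=np.array(s['cam_to_world'])
    d=np.linalg.inv(K)@[px[0],px[1],1]
    d=np.array([d[0],-d[1],-d[2]])
    return T[:3,3],T[:3,:3]@d
def onz(s,px,z):
    o,d=ray(s,px);return o+d*(z-o[2])/d[2]
def proj(s,p):
    K=np.array(s['camera_matrix']);T=np.linalg.inv(np.array(s['cam_to_world']))
    c=T[:3,:3]@np.array(p)+T[:3,3];c=np.array([c[0],-c[1],-c[2]]);q=K@c;return q[:2]/q[2]
E
python3 - <<'E'
from h import *
a=snap('scene','a.png');b=snap('side','b.png')
for s in(a,b): print(s['camera_matrix'],s['cam_to_world'])
print(ctrl.get_obs())
E
```

```text
pics
[[412.16165171   0.         313.78845657]
 [  0.         412.16165171 194.76247016]
 [  0.           0.           1.        ]] [[ 0.60604165 -0.54253635  0.58169394  1.15236966]
 [ 0.79532567  0.40129519 -0.45433385 -0.38091937]
 [ 0.01306165  0.73798135  0.67469468  0.85136337]
 [ 0.          0.          0.          1.        ]]
[[402.70439375   0.         317.7692143 ]
 [  0.         402.70439375 201.75662057]
 [  0.           0.           1.        ]] [[-0.97001501  0.10107845 -0.22102947  0.27842894]
 [-0.2418217  -0.49251201  0.8360348   0.97614488]
 [-0.02435456  0.86441603  0.502187    0.62882188]
 [ 0.          0.          0.          1.        ]]
{'clock': 0.1, 'joint_pos': array([-5.23061996e+01,  2.05866065e+01,  6.37806158e-01, -1.81958876e-02,
       -7.01362781e+01, -1.65066238e+01]), 'qvel': array([-0.08343263,  0.00874804,  0.10165377,  0.08768828, -0.03621227,
        0.0562041 ]), 'tau': array([-1.15058112e-03, -5.84164917e+01,  2.93750507e+01,  7.01559484e+00,
        1.00993115e-02, -6.34136882e-05]), 'tool_pos': array([ 0.24377465, -0.62898768,  0.24471385]), 'orientation': array([ 1.79913567e+02, -7.77409579e-03, -1.58819013e+02]), 'force': array([ 0.33645968,  0.01891083, -0.80974825]), 'moment': array([ 0.02868063,  0.01500032, -0.0334924 ]), 'gripper_force': 0.0, 'opening': 0.08772175146626367}
```

View pics/a.png

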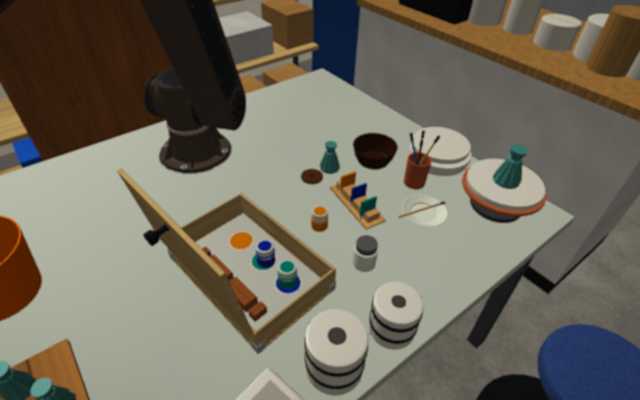

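View pics/b.png

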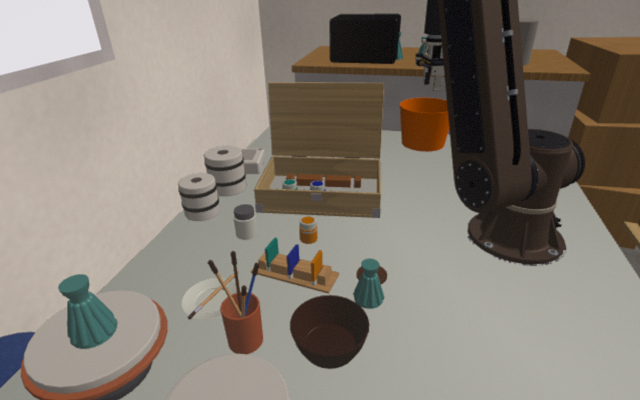

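The scene view shows the case with its lid open towards -y. The ochre spot is at (241,240), the blue jar at (264,255) on teal and the teal jar at (288,275) on blue. The ochre jar is on the bench at (319,215). The rack tiles are ochre (347,182), blue (358,193) and teal (368,207). The side view agrees, with the ochre jar at (308,230). Next I'll measure these roughly.

```bash
cat >> h.py <<'E'
HS={'ochre':((8,140,90),(24,255,255)),'blue':((110,130,50),(130,255,255)),'teal':((80,110,50),(100,255,255))}
def blobs(img,c,mn=15,roi=None):
    m=cv2.inRange(cv2.cvtColor(img,cv2.COLOR_BGR2HSV),*HS[c])
    if roi: k=np.zeros_like(m);k[roi[1]:roi[3],roi[0]:roi[2]]=1;m=m*k
    n,l,st,ce=cv2.connectedComponentsWithStats(m)
    return [(st[i].tolist(),ce[i].round(1).tolist()) for i in range(1,n) if st[i,4]>=mn],l
E
python3 - <<'E'
from h import *
a=cv2.imread('pics/a.png');b=cv2.imread('pics/b.png')
for n,im,roi in(('a',a,(170,160,400,330)),('b',b,(230,150,400,300))):
  for c in HS: print(n,c,blobs(im,c,15,roi)[0])
ca=cv2.resize(a[160:330,110:400],None,fx=2.7,fy=2.7,interpolation=cv2.INTER_CUBIC);cv2.imwrite('pics/ca.png',ca)
E
```

```text
a ochre [([331, 172, 34, 47, 446], [347.5, 194.7]), ([314, 207, 12, 8, 78], [319.6, 210.5]), ([360, 209, 24, 19, 228], [371.1, 218.6]), ([312, 217, 16, 13, 63], [317.3, 221.6]), ([230, 232, 22, 17, 290], [240.8, 240.0]), ([203, 248, 28, 28, 156], [217.5, 262.6]), ([229, 278, 27, 27, 352], [240.9, 291.2]), ([249, 302, 17, 14, 124], [256.5, 308.4])]
a blue [([351, 184, 15, 16, 141], [358.2, 191.0]), ([259, 241, 12, 9, 86], [264.4, 245.2]), ([257, 254, 17, 13, 94], [264.9, 261.7]), ([277, 277, 23, 16, 87], [289.4, 286.9])]
a teal [([321, 160, 17, 12, 179], [329.4, 165.3]), ([361, 197, 15, 18, 58], [366.9, 202.8]), ([252, 255, 19, 14, 80], [257.7, 263.5]), ([280, 261, 14, 11, 112], [286.6, 266.2]), ([278, 274, 19, 15, 103], [286.1, 281.0])]
b ochre [([287, 174, 7, 5, 32], [290.2, 175.9]), ([297, 174, 25, 6, 120], [309.4, 176.4]), ([326, 175, 25, 6, 126], [338.0, 177.3]), ([355, 176, 6, 5, 29], [357.4, 177.9]), ([302, 217, 12, 7, 67], [307.5, 219.7]), ([300, 227, 17, 5, 32], [307.6, 229.8]), ([302, 231, 15, 12, 117], [310.0, 237.4]), ([310, 251, 13, 30, 234], [316.1, 265.3]), ([232, 294, 6, 6, 22], [234.6, 296.4])]
b blue [([313, 181, 10, 5, 38], [317.1, 183.1]), ([288, 245, 11, 29, 186], [293.0, 258.1]), ([247, 276, 8, 24, 42], [250.4, 288.1])]
b teal [([284, 180, 11, 5, 35], [288.9, 181.8]), ([266, 238, 12, 28, 192], [271.6, 250.4])]
```

View pics/ca.png

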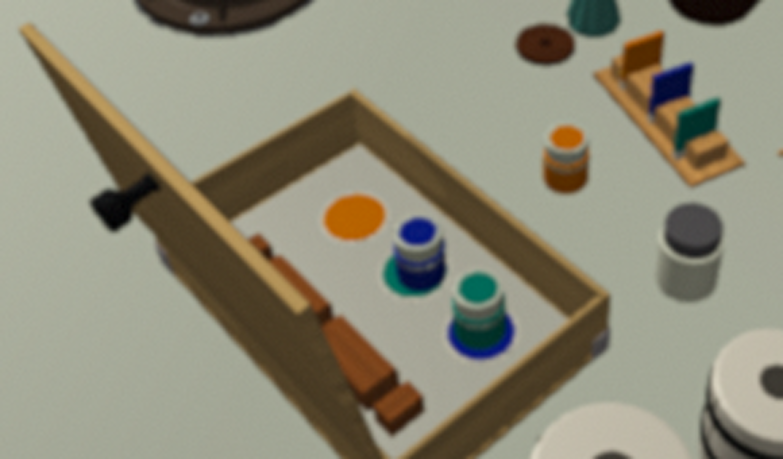

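The crop (scale 2.7, origin 110,160) shows the rim corners at (353,92) and (609,294). The rack foot corners are at (595,75), (745,163) and (692,187), and the tiles stand in the rack with their faces turned obliquely to the view.

Run:
```python
from h import *
a=snap('scene');b=snap('side')
c=lambda u,v:(u/2.7+110,v/2.7+160)
P=lambda n,p:print(n,(p*1000).round(0))
P('rim1',onz(a,c(353,92),.08));P('rim2',onz(a,c(609,294),.08))
P('rack1',onz(a,c(595,73),.006));P('rack2',onz(a,c(745,163),.006));P('rack3',onz(a,c(692,187),.006))
P('spot och',onz(a,(240.8,240),.008))
for n,pa,pb,z in(('blue',(264.4,245.2),(317.1,183.1),.068),('teal',(286.6,266.2),(288.9,181.8),.068),('och',(319.6,210.5),(307.5,219.7),.06)):
  P(n+' a',onz(a,pa,z));P(n+' b',onz(b,pb,z))
# tile blob centroids by two-view
for n,pa,pb in(('ochT',(347.5,181),(316.5,264)),('blueT',(358.2,191),(293,258)),('tealT',(368,205),(271.6,250.4))):
  o1,d1=ray(a,pa);o2,d2=ray(b,pb);t=np.linalg.lstsq(np.c_[d1,-d2],o2-o1,rcond=None)[0]
  p,q=o1+d1*t[0],o2+d2*t[1];P(n,(p+q)/2);P('  gap',p-q)
P('vase base ~',onz(b,(369,300),0));P('bowl',onz(a,(375,160),.03));P('wj',onz(a,(366,243),.08));P('pot',onz(a,(418,155),.095));P('rib',onz(a,(312,176),.006))
P('lid tip1',onz(a,c(25,25),.3));P('lidtip2',onz(a,c(305,308),.3))
P('strip',onz(a,c(405,390),.034))
```

```text
rim1 [365. -22.  80.]
rim2 [720.  25.  80.]
rack1 [426. 251.   6.]
rack2 [632. 288.   6.]
rack3 [624. 220.   6.]
spot och [452. -81.   8.]
blue a [552. -64.  68.]
blue b [554. -66.  68.]
teal a [638. -57.  68.]
teal b [641. -57.  68.]
och a [530. 126.  60.]
och b [533. 125.  60.]
ochT [470. 280.  46.]
  gap [ 0.  0. -0.]
blueT [526. 274.  49.]
  gap [-2. -1.  1.]
tealT [586. 257.  49.]
  gap [-1. -0.  0.]
vase base ~ [342. 321.   0.]
bowl [429. 435.  30.]
wj [704. 135.  80.]
pot [546. 494.  95.]
rib [349. 238.   6.]
lid tip1 [ 370. -291.  300.]
lidtip2 [ 741. -245.  300.]
strip [ 669. -153.   34.]
```

```bash
cat >> h.py <<'E'
from scipy.spatial.transform import Rotation as Ro
def go(x,y,z,yaw):
    "shift in tool axes (mm) and turn (deg) from the present pose; x,y,z in mm"
    o=ctrl.get_obs();R=Ro.from_euler('xyz',o['orientation'],degrees=True)
    T=Ro.from_euler('xyz',[180,0,yaw],degrees=True)
    print('go',(R.inv().apply(np.array([x,y,z])-o['tool_pos']*1000)).round(1).tolist(),(R.inv()*T).as_rotvec(degrees=True).round(2).tolist())
E
python3 -c "
from h import *
go(244,-629,450,-158.8);go(540,-60,450,-82.5)"
```

```text
go [-0.2, 0.3, -205.0] [0.06, -0.01, -0.01]
go [-481.8, 423.8, -204.6] [0.05, 0.03, -76.31]
```

Emit:
{"api": "move_arm", "payload": {"motion": [[[0, 0, -41], [0, 0, 0], 0.25], [[0, 0, -82], [0, 0, 0], 0.25], [[0, 0, -123], [0, 0, 0], 0.25], [[0, 0, -164], [0, 0, 0], 0.25], [[0, 0, -205], [0, 0, 0], 0.25], [[-30, 26, -205], [0, 0, -6], 0.25], [[-60, 53, -205], [0, 0, -12], 0.25], [[-90, 79, -205], [0, 0, -18], 0.25], [[-120, 106, -205], [0, 0, -24], 0.25], [[-150, 132, -205], [0, 0, -30], 0.25]]}}

```text
clock: 1.03
tool_pos: [0.3363, -0.4503, 0.4504]
orientation: [180.0, 0.0, -128.5]
force: [1.4, -0.9, 1.7]
opening: 0.0654
gripper_force: 0.0
```

```bash
python3 -c "
from h import *
o=ctrl.get_obs();print(o['tool_pos'],o['orientation'],o['joint_pos']);go(540,-60,450,-82.5)"
```

```text
[ 0.33634161 -0.45030825  0.45042346] [ 1.79995146e+02  9.17746440e-03 -1.28543624e+02] [-3.32969401e+01  6.19610711e+00  7.75486614e+00 -9.58648555e-03
 -9.15627539e+01 -5.24694509e+00]
go [-432.2, 83.9, 0.5] [0.0, 0.01, -46.04]
```

Emit:
{"api": "move_arm", "payload": {"motion": [[[-40, 8, 0], [0, 0, -5], 0.25], [[-80, 16, 0], [0, 0, -10], 0.25], [[-120, 24, 0], [0, 0, -15], 0.25], [[-160, 32, 0], [0, 0, -20], 0.25], [[-200, 40, 0], [0, 0, -25], 0.25], [[-240, 48, 0], [0, 0, -30], 0.25], [[-280, 56, 0], [0, 0, -35], 0.25], [[-320, 64, 0], [0, 0, -40], 0.25], [[-360, 72, 0], [0, 0, -46], 0.25], [[-400, 78, 0], [0, 0, -46], 0.25]]}}

```text
clock: 1.87
tool_pos: [0.5262, -0.0894, 0.451]
orientation: [-179.9, 0.0, -82.4]
force: [1.4, -1.3, -0.1]
opening: 0.0657
gripper_force: 0.0
```

Run:
```python
from h import *
w=snap('wrist','w1.png');print(w['camera_matrix'],w['cam_to_world']);o=ctrl.get_obs();print(o['tool_pos'],o['orientation'])
```

```text
[[309.70691629   0.         323.12560332]
 [  0.         309.70691629 201.87231892]
 [  0.           0.           1.        ]] [[-9.91295464e-01  1.26857618e-01  3.52199982e-02  5.35585847e-01]
 [-1.31654838e-01 -9.54031615e-01 -2.69240934e-01 -1.61912769e-01]
 [-5.54271927e-04 -2.71534200e-01  9.62428632e-01  5.89860765e-01]
 [ 0.00000000e+00  0.00000000e+00  0.00000000e+00  1.00000000e+00]]
[ 0.52939294 -0.08481933  0.44931028] [ 1.79989202e+02  9.08484619e-02 -8.25647988e+01]
```

View pics/w1.png

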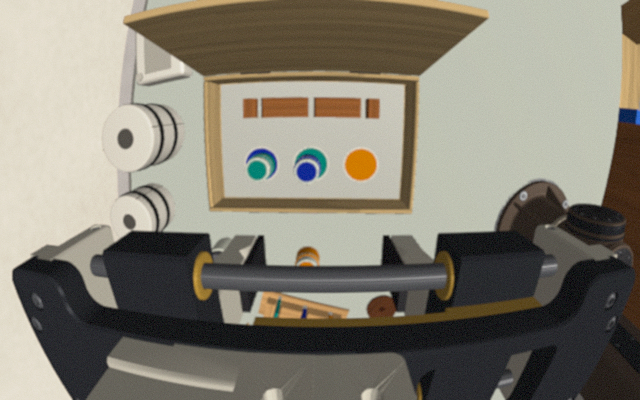

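The wrist view shows the strip slots near (260,107), (311,107) and (366,107). The ochre spot is at (361,164), with the blue cap at (307,170) and the teal cap at (258,170).

```bash
cat >> h.py <<'E'
def wray(s,px):
    K=np.array(s['camera_matrix']);T=np.array(s['cam_to_world'])
    x=(px[0]-K[0,2])/K[0,0];y=(px[1]-K[1,2])/K[1,1];r=np.hypot(x,y)+1e-12
    d=np.array([np.sin(r)*x/r,-np.sin(r)*y/r,-np.cos(r)])
    return T[:3,3],T[:3,:3]@d
def wz(s,px,z):
    o,d=wray(s,px);return (o+d*(z-o[2])/d[2])*1000
E
python3 - <<'E'
from h import *
s=snap('wrist');im=s['color']
roi=(215,90,405,205)
for c,z in(('ochre',.008),('blue',.068),('teal',.068)):
  bl,l=blobs(im,c,10,roi)
  for st,ce in bl: print(c,st,ce,wz(s,ce,z).round(1))
g=im[:,:,0].astype(float)  # blue channel: strip dark
row=im[103:112,235:390].mean(0)
print(row[:,0].round(0).astype(int).tolist())
E
```

```text
ochre [245, 97, 13, 18, 205] [251.4, 105.0] [ 675.  -164.4    8. ]
ochre [264, 96, 45, 18, 795] [286.0, 104.4] [ 609.6 -171.7    8. ]
ochre [317, 96, 45, 18, 781] [338.5, 104.5] [ 513.2 -183.3    8. ]
ochre [370, 97, 11, 18, 178] [374.6, 105.3] [ 446.4 -192.     8. ]
ochre [347, 147, 31, 31, 744] [362.3, 161.9] [453.7 -82.3   8. ]
blue [249, 147, 27, 11, 84] [261.0, 150.4] [636.2 -88.1  68. ]
blue [310, 153, 8, 4, 14] [313.6, 154.4] [546.1 -91.8  68. ]
blue [299, 161, 18, 18, 254] [307.8, 169.1] [552.8 -65.5  68. ]
teal [298, 147, 30, 27, 240] [316.7, 155.4] [540.7 -90.7  68. ]
teal [256, 151, 21, 20, 89] [270.3, 158.1] [618.8 -76.7  68. ]
teal [250, 159, 18, 18, 252] [258.1, 167.4] [638.6 -58.1  68. ]
[178, 179, 178, 179, 178, 178, 180, 178, 164, 128, 80, 48, 46, 44, 46, 46, 46, 49, 47, 50, 50, 42, 45, 87, 141, 174, 173, 142, 87, 46, 43, 47, 48, 45, 47, 47, 47, 46, 46, 45, 44, 47, 48, 45, 47, 47, 45, 46, 47, 45, 48, 45, 48, 46, 46, 46, 47, 47, 45, 45, 46, 48, 46, 46, 48, 44, 45, 46, 48, 46, 47, 46, 47, 65, 107, 152, 177, 184, 184, 172, 133, 78, 41, 44, 46, 47, 48, 45, 47, 46, 48, 45, 46, 45, 48, 47, 47, 46, 46, 47, 47, 47, 46, 46, 46, 47, 48, 49, 46, 45, 47, 48, 47, 47, 48, 47, 47, 47, 46, 47, 47, 47, 48, 47, 44, 49, 71, 124, 167, 185, 181, 161, 114, 60, 27, 34, 48, 50, 49, 46, 45, 45, 47, 45, 49, 79, 134, 170, 184, 185, 184, 184, 186, 186, 184]
```

```bash
cat > case.py <<'E'
from h import *
def case(yaw,cx,cy):
    u=np.array([np.cos(yaw),np.sin(yaw)]);v=np.array([-u[1],u[0]])
    return lambda x,y:np.array([cx,cy])+u*x+v*y
E
python3 - <<'E'
from h import *
s=snap('wrist');im=s['color']
L=wz(s,(244.8,105),.034);R=wz(s,(381.2,105.3),.034);print(L,R,np.hypot(*(L-R)[:2]))
d=(L-R)[:2];yc=np.degrees(np.arctan2(d[1],d[0]));print('ydir',yc)
m=(L+R)[:2]/2;yv=d/np.hypot(*d);xv=np.array([yv[1],-yv[0]])
print('mid',m,'spots',[(m-107*xv+k*yv).round(1).tolist() for k in(-95,0,95)])
for a,b in((258.9,263.1),(309.7,315.9),(362.3,367.5)):
  for z in(.034,.028): print(wz(s,(a,105),z)[:2].round(1),wz(s,(b,105),z)[:2].round(1),end=' ')
  print()
# ochre spot ellipse as bounding contour, mid row
bl,l=blobs(im,'ochre',300,(340,140,400,190))
cs,_=cv2.findContours((l>0).astype(np.uint8),cv2.RETR_EXTERNAL,cv2.CHAIN_APPROX_NONE);c=max(cs,key=cv2.contourArea)
print('ochre spot',wz(s,cv2.fitEllipse(c)[0],.008))
E
```

```text
[ 679.09515919 -165.72636104   34.        ] [ 436.67864592 -195.1520648    34.        ] 244.1959007531543
ydir 6.920982965494186
mid [ 557.88690255 -180.43921292] spots [[450.7, -85.7], [545.0, -74.2], [639.3, -62.8]]
[ 653.  -167.9] [ 645.4 -168.6] [ 654.3 -168. ] [ 646.6 -168.7] 
[ 562.5 -177.3] [ 551.7 -178.7] [ 562.8 -177.5] [ 551.9 -178.9] 
[ 470.4 -190.2] [ 461.2 -191.6] [ 469.7 -190.5] [ 460.4 -192. ] 
ochre spot [453.73432758 -82.27937136   8.        ]
```

Run:
```python
from h import *
s=snap('wrist')
print(wz(s,(313,162),.008),wz(s,(262.3,162.5),.008))
go(553,-65.5,130,-83);go(553,-65.5,43,-83)
```

```text
[543.2446591  -74.44299217   8.        ] [639.65013276 -61.97397314   8.        ]
go [-21.3, -30.0, 320.0] [0.07, -0.0, 0.31]
go [-21.3, -30.1, 407.0] [0.07, -0.0, 0.31]
```

Emit:
{"api": "move_arm", "payload": {"motion": [[[-21, -30, 40], [0, 0, 0], 0.25], [[-21, -30, 80], [0, 0, 0], 0.25], [[-21, -30, 120], [0, 0, 0], 0.25], [[-21, -30, 160], [0, 0, 0], 0.25], [[-21, -30, 200], [0, 0, 0], 0.25], [[-21, -30, 240], [0, 0, 0], 0.25], [[-21, -30, 280], [0, 0, 0], 0.25], [[-21, -30, 310], [0, 0, 0], 0.25], [[-21, -30, 320], [0, 0, 0], 0.25], [[-21, -30, 320], [0, 0, 0], 0.25]]}}

```text
clock: 2.9
tool_pos: [0.5514, -0.0683, 0.1285]
orientation: [179.7, -0.0, -82.9]
force: [0.4, -0.1, 0.8]
opening: 0.0658
gripper_force: 0.0
```

Run:
```python
from h import *
w=snap('wrist','w2.png')
for n in('teal','ochre','blue'):print(n,[(b[0],b[1]) for b in blobs(w['color'],n,60)[0]])
a=snap('scene');print([(b[1],onz(a,b[1],.068).round(3)) for b in blobs(a['color'],'blue',30,(170,160,310,330))[0]])
go(553,-65.5,43,-83)
```

```text
teal [([292, 167, 70, 55, 1194], [334.0, 184.8]), ([208, 177, 42, 47, 555], [235.5, 192.9]), ([191, 187, 48, 51, 245], [221.9, 201.5]), ([180, 203, 43, 42, 1199], [201.7, 221.1])]
ochre [([215, 49, 105, 50, 4719], [267.1, 73.1]), ([338, 49, 102, 51, 4567], [388.2, 73.9]), ([175, 57, 34, 45, 1422], [191.3, 79.1]), ([457, 59, 21, 44, 878], [466.9, 80.9]), ([400, 168, 61, 65, 3094], [430.2, 199.8]), ([193, 251, 19, 49, 504], [200.6, 275.4]), ([443, 254, 12, 46, 220], [449.6, 277.7]), ([255, 298, 286, 28, 2194], [409.2, 315.4])]
blue [([191, 168, 62, 59, 561], [222.6, 181.3]), ([298, 181, 48, 16, 203], [321.7, 185.7]), ([291, 190, 60, 26, 200], [320.0, 197.6]), ([296, 207, 49, 45, 1730], [320.1, 229.0])]
[([264.1, 245.4], array([ 0.552, -0.065,  0.068])), ([265.1, 261.6], array([ 0.596, -0.09 ,  0.068])), ([289.6, 286.7], array([ 0.69 , -0.084,  0.068]))]
go [-2.3, 1.1, 89.2] [-0.1, -0.03, 0.16]
```

View pics/w2.png

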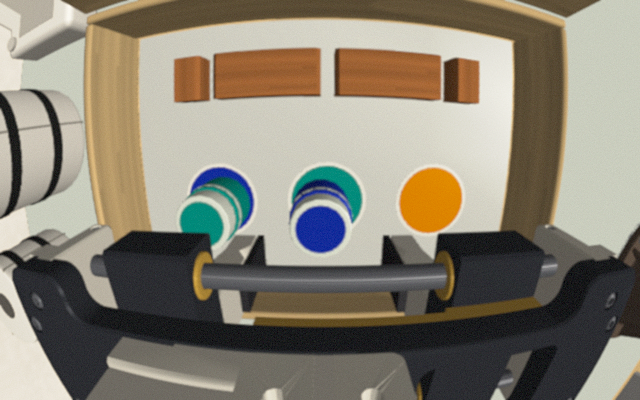

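The view shows the spot centres at about (222,199) blue, (327,199) teal and (430,200) ochre. The blue cap is at (320,229) and the slots are near (212,77), (328,73) and (448,80).

Run:
```python
from h import *
w=snap('wrist')
for n,p,z in(('blue sp',(222,199),.008),('teal sp',(327,199),.008),('och sp',(430.4,199.8),.008),('blue cap',(320.1,229),.068),('teal cap',(201.7,221.1),.068),('s1L',(175,79),.034),('s4R',(478.5,81),.034),
 ('gapm',(320.5,73),.034),('gapm',(336,73),.034),('gapl',(215,73),.034),('gapr',(440,73),.034)):print(n,wz(w,p,z).round(1))
```

```text
blue sp [646.1 -57.8   8. ]
teal sp [551.  -69.6   8. ]
och sp [456.7 -80.8   8. ]
blue cap [555.7 -63.5  68. ]
teal cap [642.7 -57.7  68. ]
s1L [ 687.3 -161.8   34. ]
s4R [ 441.6 -191.7   34. ]
gapm [ 569.4 -173.4   34. ]
gapm [ 557.9 -174.9   34. ]
gapl [ 652.  -167.3   34. ]
gapr [ 476.8 -189.9   34. ]
```

Run:
```python
from h import *
w=snap('wrist');im=w['color'];print(ctrl.get_obs()['tool_pos'])
for c,z,roi in(('ochre',.008,(380,150,480,240)),('blue',.068,(290,205,350,260)),('teal',.068,(170,203,232,250))):
  for st,ce in blobs(im,c,300,roi)[0]:print(c,ce,wz(w,ce,z).round(1))
go(553.5,-65,43,-83)
```

```text
[ 0.55477776 -0.0670471   0.13310987]
ochre [433.5, 198.4] [454.4 -82.1   8. ]
blue [325.6, 226.1] [552.8 -65.6  68. ]
teal [208.8, 220.5] [637.9 -58.3  68. ]
go [-2.2, 1.4, 90.1] [-0.24, -0.01, 0.19]
```

Emit:
{"api": "move_arm", "payload": {"motion": [[[-2, 1, 30], [0, 0, 0], 0.25], [[-2, 1, 60], [0, 0, 0], 0.25], [[-2, 1, 85], [0, 0, 0], 0.25], [[-2, 1, 89], [0, 0, 0], 0.25], [[-2, 1, 89], [0, 0, 0], 0.25], [[-2, 1, 89], [0, 0, 0], 0.8], [[-2, 1, 89], [0, 0, 0], 0.8], [[-2, 1, 89], [0, 0, 0], 0.8], [[-2, 1, 89], [0, 0, 0], 0.8], [[-2, 1, 89], [0, 0, 0], 0.8]]}}

```text
clock: 3.93
tool_pos: [0.553, -0.0649, 0.0433]
orientation: [-179.8, -0.0, -82.8]
force: [-0.9, 0.8, 7.5]
opening: 0.0475
gripper_force: 30.0
```

Run:
```python
from h import *
a=ctrl.get_obs();b=[ctrl.get_obs()['tool_pos'] for i in range(3)];print(a['tool_pos'],b[-1],a['opening'])
go(553.5,-65,130,-83);go(454,-82.5,130,-83);go(454,-82.5,43,-83)
```

```text
[ 0.55297643 -0.06485765  0.04327277] [ 0.55297643 -0.06485765  0.04327277] 0.04747958050623591
go [0.2, -0.7, -86.7] [-0.15, -0.0, 0.22]
go [5.1, 100.2, -87.0] [-0.15, -0.0, 0.22]
go [5.1, 100.4, 0.0] [-0.15, -0.0, 0.22]
```

Emit:
{"api": "move_arm", "payload": {"motion": [[[0, 0, -20], [0, 0, 0], 0.8], [[1, 20, -30], [0, 0, 0], 0.8], [[3, 50, -30], [0, 0, 0], 0.8], [[5, 80, -30], [0, 0, 0], 0.8], [[5, 98, -30], [0, 0, 0], 0.8], [[5, 100, -30], [0, 0, 0], 0.8], [[5, 100, -15], [0, 0, 0], 0.8], [[5, 100, -4], [0, 0, 0], 0.8], [[5, 100, 0], [0, 0, 0], 0.8], [[5, 100, 0], [0, 0, 0], 0.8]]}}

```text
clock: 4.77
tool_pos: [0.4536, -0.0826, 0.0422]
orientation: [180.0, -0.0, -82.8]
force: [-2.3, -0.6, 3.3]
opening: 0.0478
gripper_force: 30.0
```

Emit:
{"api": "move_arm", "payload": {"motion": [[[0, 0, 0], [0, 0, 0], 0.25], [[0, 0, 0], [0, 0, 0], 0.25], [[0, 0, 0], [0, 0, 0], 0.25], [[0, 0, -20], [0, 0, 0], 0.25], [[0, 0, -50], [0, 0, 0], 0.25], [[0, 0, -85], [0, 0, 0], 0.25], [[5, -60, -87], [0, 0, 0], 0.25], [[5, -100, -87], [0, 0, 0], 0.25], [[5, -100, -87], [0, 0, 0], 0.25], [[5, -100, -87], [0, 0, 0], 0.25]]}}

```text
clock: 5.6
tool_pos: [0.5574, -0.0745, 0.1291]
orientation: [-179.8, -0.0, -82.8]
force: [0.4, 0.2, 0.6]
opening: 0.0655
gripper_force: 0.0
```

Emit:
{"api": "move_arm", "payload": {"motion": [[[0, 0, 0], [0, 0, 0], 0.25], [[0, 0, 0], [0, 0, 0], 0.25], [[0, 0, 0], [0, 0, 0], 0.25], [[0, 0, 0], [0, 0, 0], 0.25]]}}

```text
clock: 5.93
tool_pos: [0.5524, -0.0751, 0.1286]
orientation: [180.0, 0.0, -82.8]
force: [-1.1, 0.1, 1.3]
opening: 0.0659
gripper_force: 0.0
```

```bash
cat >> h.py <<'E'
def jars():
    a=snap('scene');b=snap('side')
    for c in HS:
        for n,s,roi in(('a',a,(225,195,335,330)),('b',b,(270,170,330,225))):
            print(n,c,[(st[4],(onz(s,ce,.068)[:2]*1000).round(1).tolist()) for st,ce in blobs(s['color'],c,25,roi)[0]])
def wfull():
    w=snap('wrist');im=w['color'];print(ctrl.get_obs()['tool_pos'].round(4))
    for c in HS:
        for st,ce in blobs(im,c,300,(120,150,520,260))[0]:
            print('w',c,st,ce,wz(w,ce,.008)[:2].round(1),'cap',wz(w,ce,.068)[:2].round(1))
E
python3 - <<'E'
from h import *
jars();wfull()
E
```

```text
a ochre [(77, [536.5, 121.0]), (151, [576.3, 88.0]), (79, [513.7, -104.7]), (36, [568.2, -177.6]), (376, [634.7, -179.0]), (134, [692.8, -173.7])]
b ochre [(32, [648.8, -96.4]), (118, [588.2, -104.9]), (67, [529.0, 137.2])]
a blue [(70, [452.0, -83.0]), (93, [504.3, -104.2]), (87, [689.7, -85.1])]
b blue []
a teal [(306, [589.4, -91.5]), (112, [637.9, -56.9]), (162, [676.2, -81.3])]
b teal [(36, [640.4, -57.2])]
[ 0.5528 -0.075   0.1288]
w ochre [401, 176, 58, 63, 741] [419.0, 200.1] [467.3 -87.4] cap [ 489.1 -101.3]
w blue [194, 175, 61, 58, 555] [223.7, 188.2] [642.  -76.5] cap [623.5 -92.9]
w blue [410, 184, 39, 42, 507] [422.9, 198.4] [463.9 -89.4] cap [ 486.5 -102.8]
w blue [438, 209, 40, 26, 787] [458.1, 222.6] [422.6 -70.7] cap [454.7 -88.4]
w teal [294, 174, 68, 66, 3525] [327.6, 206.9] [548.1 -70.9] cap [551.2 -88.6]
w teal [208, 185, 44, 44, 581] [236.6, 199.7] [629.4 -67.3] cap [613.8 -85.9]
w teal [183, 212, 42, 41, 977] [205.6, 228.1] [659.1 -35.7] cap [636.6 -61.6]
```

Run:
```python
from h import *
go(639,-57.5,130,-83);go(639,-57.5,43,-83)
```

```text
go [-6.6, -87.7, -1.2] [-0.01, 0.0, 0.19]
go [-6.6, -87.7, 85.8] [-0.01, 0.0, 0.19]
```

Emit:
{"api": "move_arm", "payload": {"motion": [[[-3, -40, 0], [0, 0, 0], 0.25], [[-6, -80, 0], [0, 0, 0], 0.25], [[-7, -88, 0], [0, 0, 0], 0.25], [[-7, -88, 0], [0, 0, 0], 0.25], [[-7, -88, 30], [0, 0, 0], 0.25], [[-7, -88, 60], [0, 0, 0], 0.25], [[-7, -88, 82], [0, 0, 0], 0.25], [[-7, -88, 86], [0, 0, 0], 0.25], [[-7, -88, 86], [0, 0, 0], 0.25], [[-7, -88, 86], [0, 0, 0], 0.25]]}}

```text
clock: 6.92
tool_pos: [0.64, -0.0571, 0.0437]
orientation: [-180.0, -0.0, -82.8]
force: [0.5, -0.1, 0.5]
opening: 0.0658
gripper_force: 0.0
```

Emit:
{"api": "move_arm", "payload": {"motion": [[[0, 0, 0], [0, 0, 0], 0.8], [[0, 0, 0], [0, 0, 0], 0.8], [[0, 0, 0], [0, 0, 0], 0.8], [[0, 0, 0], [0, 0, 0], 0.8], [[0, 0, 0], [0, 0, 0], 0.8]]}}

```text
clock: 7.33
tool_pos: [0.6399, -0.057, 0.0438]
orientation: [-179.9, -0.0, -82.8]
force: [-2.6, 0.1, 6.0]
opening: 0.0473
gripper_force: 30.0
```

Run:
```python
from h import *
go(548.2,-71.5,43,-83)
```

```text
go [2.9, 92.8, 0.7] [-0.06, -0.0, 0.2]
```

Emit:
{"api": "move_arm", "payload": {"motion": [[[0, 0, -20], [0, 0, 0], 0.8], [[1, 20, -30], [0, 0, 0], 0.8], [[2, 50, -30], [0, 0, 0], 0.8], [[3, 80, -30], [0, 0, 0], 0.8], [[3, 93, -30], [0, 0, 0], 0.8], [[3, 93, -30], [0, 0, 0], 0.8], [[3, 93, -15], [0, 0, 0], 0.8], [[3, 93, -4], [0, 0, 0], 0.8], [[3, 93, 0], [0, 0, 0], 0.8], [[3, 93, 0], [0, 0, 0], 0.8]]}}

```text
clock: 8.17
tool_pos: [0.5479, -0.0716, 0.0432]
orientation: [180.0, -0.0, -82.8]
force: [-4.7, -0.9, 5.9]
opening: 0.0474
gripper_force: 30.0
```

Emit:
{"api": "move_arm", "payload": {"motion": [[[0, 0, 0], [0, 0, 0], 0.25], [[0, 0, 0], [0, 0, 0], 0.25], [[0, 0, 0], [0, 0, 0], 0.25], [[0, 0, -20], [0, 0, 0], 0.25], [[0, 0, -50], [0, 0, 0], 0.25], [[0, 0, -85], [0, 0, 0], 0.25], [[0, 0, -87], [0, 0, 0], 0.25], [[0, 0, -87], [0, 0, 0], 0.25], [[0, 0, -87], [0, 0, 0], 0.25], [[0, 0, -87], [0, 0, 0], 0.25]]}}

```text
clock: 9.0
tool_pos: [0.5471, -0.0717, 0.1287]
orientation: [179.9, 0.0, -82.8]
force: [0.9, -0.6, -1.7]
opening: 0.0652
gripper_force: 0.0
```

Run:
```python
from h import *
jars();wfull()
go(453,-83,130,-83)
```

```text
a ochre [(78, [536.5, 121.0]), (150, [576.3, 88.0]), (79, [513.7, -104.7]), (36, [568.2, -177.6]), (377, [634.9, -178.9]), (136, [692.8, -173.7])]
b ochre [(36, [647.1, -93.9]), (113, [590.1, -105.9]), (66, [528.8, 137.7])]
a blue [(73, [452.5, -82.4]), (93, [504.3, -104.2]), (347, [677.7, -80.7])]
b blue []
a teal [(92, [546.1, -71.5]), (231, [593.8, -93.1])]
b teal [(34, [548.7, -70.8])]
[ 0.5471 -0.0717  0.1285]
w ochre [395, 172, 59, 63, 752] [413.3, 196.2] [467.5 -87. ] cap [ 488.1 -100.3]
w blue [187, 171, 61, 64, 3025] [217.2, 202.4] [641.7 -59.4] cap [621.9 -79.1]
w blue [404, 179, 39, 43, 480] [417.3, 193.6] [464.3 -89.8] cap [ 485.6 -102.4]
w blue [432, 204, 41, 38, 1048] [451.8, 220.6] [423.9 -68.7] cap [454.6 -86.2]
w teal [287, 170, 69, 46, 1176] [320.8, 186.9] [550.3 -84.8] cap [551.7 -98.6]
w teal [298, 202, 49, 47, 1777] [321.8, 224.7] [545.2 -50.7] cap [547.8 -72.4]
go [-0.6, 94.8, -1.3] [0.12, -0.01, 0.19]
```

Emit:
{"api": "move_arm", "payload": {"motion": [[[0, 40, 0], [0, 0, 0], 0.25], [[0, 80, 0], [0, 0, 0], 0.25], [[-1, 94, 0], [0, 0, 0], 0.25], [[-1, 94, 0], [0, 0, 0], 0.25], [[-1, 94, 30], [0, 0, 0], 0.25], [[-1, 94, 60], [0, 0, 0], 0.25], [[-1, 94, 82], [0, 0, 0], 0.25], [[-1, 94, 86], [0, 0, 0], 0.25], [[-1, 94, 86], [0, 0, 0], 0.25], [[-1, 94, 86], [0, 0, 0], 0.8]]}}

```text
clock: 9.98
tool_pos: [0.455, -0.0824, 0.0439]
orientation: [180.0, -0.0, -82.8]
force: [0.8, 0.0, -0.1]
opening: 0.0633
gripper_force: 0.0
```

Emit:
{"api": "move_arm", "payload": {"motion": [[[0, 0, 0], [0, 0, 0], 0.8], [[0, 0, 0], [0, 0, 0], 0.8], [[0, 0, 0], [0, 0, 0], 0.8], [[0, 0, 0], [0, 0, 0], 0.8], [[0, 0, -25], [0, 0, 0], 0.8], [[0, 0, -60], [0, 0, 0], 0.8], [[0, 0, -85], [0, 0, 0], 0.8], [[0, 0, -90], [0, 0, 0], 0.8], [[0, 0, -90], [0, 0, 0], 0.8]]}}

```text
clock: 10.73
tool_pos: [0.4556, -0.0821, 0.1358]
orientation: [-179.7, 0.0, -82.8]
force: [-0.0, 0.4, -2.0]
opening: 0.0474
gripper_force: 30.0
```

Run:
```python
from h import *
go(642,-59.8,130,-83);go(642,-59.8,43.5,-83)
```

```text
go [1.2, -187.7, 6.8] [-0.3, 0.03, 0.19]
go [1.3, -187.2, 93.3] [-0.3, 0.03, 0.19]
```

Emit:
{"api": "move_arm", "payload": {"motion": [[[0, -30, 0], [0, 0, 0], 0.8], [[0, -65, 0], [0, 0, 0], 0.8], [[1, -100, 0], [0, 0, 0], 0.8], [[1, -135, 0], [0, 0, 0], 0.8], [[1, -170, 0], [0, 0, 0], 0.8], [[1, -187, 0], [0, 0, 0], 0.8], [[1, -187, 0], [0, 0, 0], 0.8], [[1, -187, 30], [0, 0, 0], 0.8], [[1, -187, 60], [0, 0, 0], 0.8], [[1, -187, 80], [0, 0, 0], 0.8]]}}

```text
clock: 11.57
tool_pos: [0.6374, -0.0601, 0.0494]
orientation: [179.7, 0.0, -82.9]
force: [-1.2, -0.4, -1.8]
opening: 0.0477
gripper_force: 30.0
```

Run:
```python
from h import *
go(642,-59.8,43.5,-83)
```

```text
go [0.2, -4.6, 5.9] [0.25, 0.04, 0.13]
```

Emit:
{"api": "move_arm", "payload": {"motion": [[[0, 0, 0], [0, 0, 0], 0.8], [[0, 0, 0], [0, 0, 0], 0.8], [[0, 0, 5], [0, 0, 0], 0.8], [[0, 0, 9], [0, 0, 0], 0.8], [[0, 0, 9], [0, 0, 0], 0.8]]}}

```text
clock: 11.98
tool_pos: [0.6401, -0.0599, 0.0449]
orientation: [-179.9, 0.0, -82.8]
force: [0.4, -0.1, -1.7]
opening: 0.0473
gripper_force: 30.0
```

Still about 1 mm above the floor, so I'll lower it 1.5 mm and release.

Emit:
{"api": "move_arm", "payload": {"motion": [[[0, -1, 1.5], [0, 0, 0], 0.8], [[0, -1, 1.5], [0, 0, 0], 0.8], [[0, -1, 1.5], [0, 0, 0], 0.25], [[0, -1, 1.5], [0, 0, 0], 0.25], [[0, -1, 1.5], [0, 0, 0], 0.25], [[0, -1, -20], [0, 0, 0], 0.25], [[0, -1, -50], [0, 0, 0], 0.25], [[0, -1, -85], [0, 0, 0], 0.25], [[0, -1, -100], [0, 0, 0], 0.25], [[0, -1, -100], [0, 0, 0], 0.25]]}}

```text
clock: 12.82
tool_pos: [0.6438, -0.0597, 0.1499]
orientation: [-179.5, -0.0, -82.8]
force: [0.4, 0.7, -0.4]
opening: 0.0657
gripper_force: 0.0
```

Run:
```python
from h import *
jars();a=snap('scene');b=snap('side')
print(onz(a,blobs(a['color'],'ochre',30,(310,200,335,216))[0][0][1],.06),onz(b,blobs(b['color'],'ochre',30,(295,213,320,225))[0][0][1],.06))
go(531,125.5,150,-83)
```

```text
a ochre [(76, [536.5, 121.0]), (92, [570.3, 92.0]), (285, [502.1, -102.6]), (37, [568.2, -177.6]), (383, [634.7, -179.0]), (136, [692.8, -173.7])]
b ochre [(28, [650.3, -99.0]), (117, [590.1, -105.9]), (67, [528.6, 137.6])]
a blue [(105, [640.0, -59.5]), (209, [685.3, -84.2])]
b blue [(33, [641.8, -59.6])]
a teal [(93, [546.4, -71.2]), (233, [593.8, -93.1])]
b teal [(34, [548.7, -70.8])]
[0.53038608 0.1263411  0.06      ] [0.53252915 0.12522872 0.06      ]
go [-197.6, 85.4, -6.1] [0.07, 0.01, 0.17]
```

Emit:
{"api": "move_arm", "payload": {"motion": [[[-33, 14, 0], [0, 0, 0], 0.25], [[-66, 28, 0], [0, 0, 0], 0.25], [[-100, 43, 0], [0, 0, 0], 0.25], [[-135, 58, 0], [0, 0, 0], 0.25], [[-170, 73, 0], [0, 0, 0], 0.25], [[-190, 82, 0], [0, 0, 0], 0.25], [[-198, 85, 0], [0, 0, 0], 0.25], [[-198, 85, 30], [0, 0, 0], 0.25], [[-198, 85, 60], [0, 0, 0], 0.25], [[-198, 85, 60], [0, 0, 0], 0.25]]}}

```text
clock: 13.85
tool_pos: [0.5284, 0.1242, 0.0791]
orientation: [179.5, -0.2, -82.9]
force: [-0.9, -0.2, -1.5]
opening: 0.0657
gripper_force: 0.0
```

Run:
```python
from h import *
go(531.5,125.8,36,-83)
```

```text
go [-1.4, -3.7, 43.1] [0.5, -0.17, 0.14]
```

Emit:
{"api": "move_arm", "payload": {"motion": [[[0, -1, 20], [0, 0, 0], 0.25], [[0, -1, 40], [0, 0, 0], 0.25], [[0, -1, 46], [0, 0, 0], 0.25], [[0, -1, 46], [0, 0, 0], 0.25], [[0, -1, 46], [0, 0, 0], 0.25], [[0, -1, 46], [0, 0, 0], 0.25]]}}

```text
clock: 14.35
tool_pos: [0.5337, 0.1262, 0.0398]
orientation: [-179.9, 0.0, -82.8]
force: [0.2, -0.5, -0.6]
opening: 0.0654
gripper_force: 0.0
```

Emit:
{"api": "move_arm", "payload": {"motion": [[[0, 1, 4], [0, 0, 0], 0.25], [[0, 1, 4], [0, 0, 0], 0.25], [[0, 1, 4], [0, 0, 0], 0.8], [[0, 1, 4], [0, 0, 0], 0.8], [[0, 1, 4], [0, 0, 0], 0.8], [[0, 1, 4], [0, 0, 0], 0.8], [[0, 1, 4], [0, 0, 0], 0.8], [[0, 1, 4], [0, 0, 0], 0.8]]}}

```text
clock: 15.02
tool_pos: [0.5319, 0.126, 0.0348]
orientation: [-180.0, 0.0, -82.8]
force: [-1.5, 0.0, 3.6]
opening: 0.0476
gripper_force: 30.0
```

Run:
```python
from h import *
go(531.5,125.8,150,-83);go(453.7,-82.5,150,-83);go(453.7,-82.5,44,-83)
```

```text
go [0.1, 0.4, -115.2] [-0.0, 0.0, 0.19]
go [197.1, 103.6, -115.2] [-0.0, 0.0, 0.19]
go [197.1, 103.6, -9.2] [-0.0, 0.0, 0.19]
```

Emit:
{"api": "move_arm", "payload": {"motion": [[[0, 0, -25], [0, 0, 0], 0.8], [[0, 0, -60], [0, 0, 0], 0.8], [[0, 0, -95], [0, 0, 0], 0.8], [[10, 5, -115], [0, 0, 0], 0.8], [[40, 21, -115], [0, 0, 0], 0.8], [[75, 39, -115], [0, 0, 0], 0.8], [[110, 58, -115], [0, 0, 0], 0.8], [[145, 76, -115], [0, 0, 0], 0.8], [[180, 95, -115], [0, 0, 0], 0.8], [[197, 104, -115], [0, 0, 0], 0.8]]}}

```text
clock: 15.85
tool_pos: [0.4507, -0.0852, 0.1492]
orientation: [179.9, 0.0, -82.9]
force: [0.5, -0.5, -2.5]
opening: 0.0473
gripper_force: 30.0
```

Emit:
{"api": "move_arm", "payload": {"motion": [[[0, 0, 0], [0, 0, 0], 0.8], [[0, 0, 0], [0, 0, 0], 0.8], [[0, 0, 30], [0, 0, 0], 0.8], [[0, 0, 60], [0, 0, 0], 0.8], [[0, 0, 85], [0, 0, 0], 0.8], [[0, 0, 100], [0, 0, 0], 0.8], [[0, 0, 104], [0, 0, 0], 0.8], [[0, 0, 104], [0, 0, 0], 0.8], [[0, 0, 104], [0, 0, 0], 0.8]]}}

```text
clock: 16.6
tool_pos: [0.4541, -0.082, 0.046]
orientation: [-180.0, -0.0, -82.8]
force: [0.1, -0.2, -1.0]
opening: 0.0472
gripper_force: 30.0
```

Emit:
{"api": "move_arm", "payload": {"motion": [[[0, 0, 3], [0, 0, 0], 0.8], [[0, 0, 3], [0, 0, 0], 0.8], [[0, 0, 3], [0, 0, 0], 0.25], [[0, 0, 3], [0, 0, 0], 0.25], [[0, 0, 3], [0, 0, 0], 0.25], [[0, 0, -20], [0, 0, 0], 0.25], [[0, 0, -50], [0, 0, 0], 0.25], [[0, 0, -85], [0, 0, 0], 0.25], [[0, 0, -120], [0, 0, 0], 0.65], [[0, 0, -140], [0, 0, 0], 0.65]]}}

```text
clock: 17.43
tool_pos: [0.4546, -0.0826, 0.1897]
orientation: [-179.7, -0.0, -82.8]
force: [0.6, -0.3, 0.3]
opening: 0.0572
gripper_force: 0.0
```

Run:
```python
from h import *
jars()
go(528,272,200,-99)
```

```text
a ochre [(93, [452.5, -82.4]), (166, [503.7, -103.8]), (33, [567.3, -177.3]), (357, [634.4, -178.6]), (125, [692.8, -173.7])]
b ochre [(27, [649.8, -98.4]), (112, [590.7, -105.8])]
a blue [(106, [640.1, -59.9]), (209, [685.3, -84.2])]
b blue [(33, [641.8, -59.6])]
a teal [(94, [546.2, -71.4]), (201, [593.3, -93.4])]
b teal [(34, [548.7, -70.8])]
go [-342.4, -116.4, -9.1] [-0.47, 0.07, 16.22]
```

Run:
```python
from h import *
go(526,335,250,-99)
```

```text
go [-405.2, -122.7, -59.0] [-0.47, 0.07, 16.22]
```

Emit:
{"api": "move_arm", "payload": {"motion": [[[-20, -5, -40], [0, 0, 2], 0.65], [[-55, -16, -60], [0, 0, 4], 0.65], [[-93, -28, -60], [0, 0, 6], 0.65], [[-131, -40, -60], [0, 0, 8], 0.65], [[-170, -52, -60], [0, 0, 10], 0.65], [[-208, -63, -60], [0, 0, 12], 0.65], [[-246, -75, -60], [0, 0, 14], 0.65], [[-284, -86, -60], [0, 0, 16.2], 0.65], [[-322, -98, -60], [0, 0, 16.2], 0.65], [[-360, -110, -60], [0, 0, 16.2], 0.65]]}}

```text
clock: 18.37
tool_pos: [0.5171, 0.2903, 0.2452]
orientation: [180.0, -0.0, -99.0]
force: [0.4, -1.2, 0.1]
opening: 0.0308
gripper_force: 0.0
```

Emit:
{"api": "move_arm", "payload": {"motion": [[[-30, 0, 0], [0, 0, 0], 0.65], [[-45, 0, 0], [0, 0, 0], 0.65], [[-45, 0, 0], [0, 0, 0], 0.65], [[-45, 0, 0], [0, 0, 0], 0.65], [[-45, 0, 0], [0, 0, 0], 0.65], [[-45, 0, 0], [0, 0, 0], 0.65]]}}

```text
clock: 18.87
tool_pos: [0.5243, 0.3317, 0.2457]
orientation: [180.0, -0.0, -99.1]
force: [-0.4, -0.0, -0.2]
opening: 0.0306
gripper_force: 0.0
```

Run:
```python
from h import *
w=snap('wrist','w3.png');print(ctrl.get_obs()['tool_pos'])
```

```text
[0.52444088 0.3317638  0.24589315]
```

View pics/w3.png

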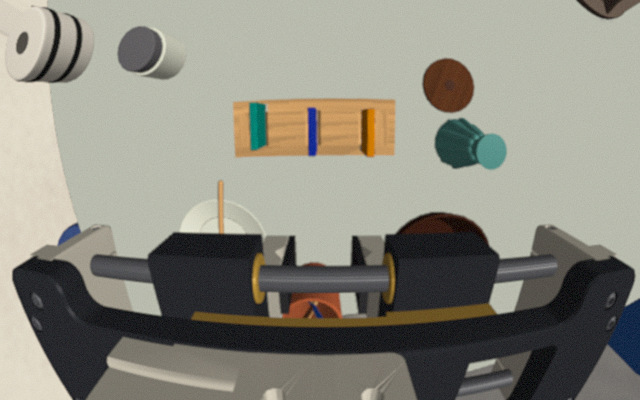

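The wrist view shows the rack at (234–395, 100–156), with the teal tile at (258,126), blue at (312,131) and ochre at (370,132). The tiles stand upright.

Run:
```python
from h import *
w=snap('wrist');im=w['color']
hsv=cv2.cvtColor(im,cv2.COLOR_BGR2HSV)
m=cv2.inRange(hsv,(5,60,60),(25,255,255));m[:90]=0;m[165:]=0;m[:,:225]=0;m[:,405:]=0
m2=((hsv[:,:,1]>80)&(hsv[:,:,2]>40)).astype(np.uint8)*255;m2[:90]=0;m2[165:]=0;m2[:,:225]=0;m2[:,405:]=0
n,l,st,ce=cv2.connectedComponentsWithStats(m2);i=1+np.argmax(st[1:,4]);print(st[i],ce[i])
cs,_=cv2.findContours((l==i).astype(np.uint8),0,2);q=cv2.approxPolyDP(max(cs,key=cv2.contourArea),8,True)[:,0];print(q.tolist(),[wz(w,p,.006)[:2].round(1).tolist() for p in q])
for c in HS:
  b,_=blobs(im,c,60,(236,95,392,165))
  for s,e in b: print(c,s,e,wz(w,e,.071)[:2].round(1),wz(w,e,.05)[:2].round(1))
ca=cv2.resize(im[85:170,220:410],None,fx=4.2,fy=4.2,interpolation=cv2.INTER_CUBIC);cv2.imwrite('pics/cw3.png',ca)
```

```text
[ 233   99  162   58 8752] [315.13311243 127.06981261]
[[233, 103], [236, 156], [307, 154], [308, 116], [310, 155], [393, 154], [394, 100]] [[619.6, 221.9], [628.6, 288.3], [539.5, 301.5], [530.6, 255.7], [536.1, 303.4], [433.7, 317.5], [423.5, 250.8]]
ochre [360, 108, 17, 49, 580] [369.1, 131.2] [469.  280.8] [466.1 282.2]
blue [309, 108, 8, 47, 324] [312.0, 131.3] [526.1 272.3] [527.  273.1]
teal [250, 103, 16, 46, 644] [257.4, 125.1] [579.9 256.1] [584.4 255.9]
```

View pics/cw3.png

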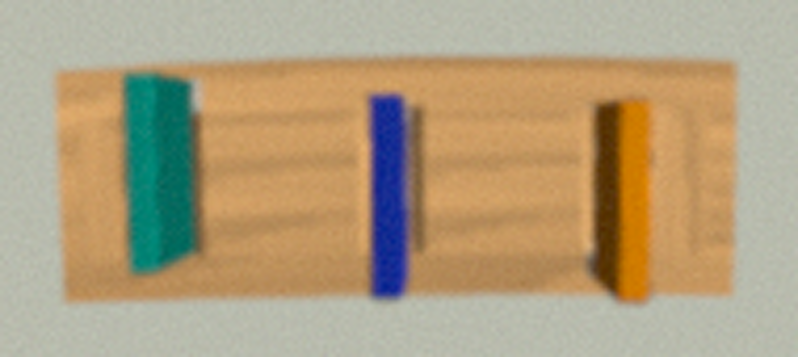

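Run:
```python
from h import *
w=snap('wrist')
for n,p in(('teal',(254,126)),('blue',(312.1,131.7)),('ochre',(371,132.6))): print(n,wz(w,p,.071)[:2].round(1))
go(526.5,273,140,-98.5)
```

```text
teal [583.7 256.5]
blue [526.2 272.8]
ochre [467.3 282.6]
go [58.0, -11.2, 106.0] [-0.02, 0.03, -0.57]
```

Run:
```python
from h import *
go(527.8,282.4,60,-98.5)
```

```text
go [48.6, -11.0, 186.0] [-0.02, 0.03, -0.57]
```

Emit:
{"api": "move_arm", "payload": {"motion": [[[25, -5, 20], [0, 0, -0.6], 0.65], [[49, -11, 50], [0, 0, -0.6], 0.65], [[49, -11, 85], [0, 0, -0.6], 0.65], [[49, -11, 110], [0, 0, -0.6], 0.65], [[49, -11, 115], [0, 0, -0.6], 0.65], [[49, -11, 115], [0, 0, -0.6], 0.65], [[49, -11, 115], [0, 0, -0.6], 0.65]]}}

```text
clock: 19.6
tool_pos: [0.5284, 0.2831, 0.1319]
orientation: [-179.9, 0.0, -98.4]
force: [0.4, 0.1, 0.5]
opening: 0.0306
gripper_force: 0.0
```

Run:
```python
from h import *
w=snap('wrist');im=w['color']
for c in HS:
  for s,e in blobs(im,c,60,(150,60,500,235))[0]: print(c,s,e,wz(w,e,.071)[:2].round(1))
go(527.8,282.4,60,-98.5)
cv2.imwrite('pics/w4.png',im)
```

```text
ochre [474, 93, 26, 71, 973] [489.8, 127.9] [401.6 230. ]
ochre [388, 165, 31, 70, 1491] [403.3, 199.0] [471.4 272.5]
blue [319, 164, 11, 71, 697] [323.5, 199.5] [525.4 264.9]
teal [230, 155, 28, 79, 1653] [243.7, 192.1] [578.3 251.8]
teal [481, 177, 19, 52, 373] [491.6, 205.1] [401.7 287.3]
go [1.4, 0.9, 72.5] [-0.12, 0.11, 0.12]
```

View pics/w4.png

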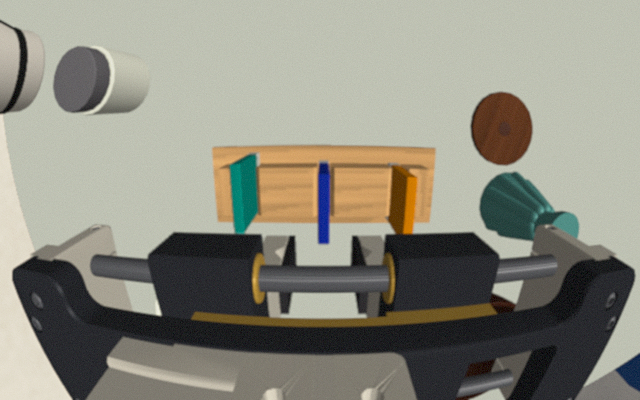

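The blue tile at (323,200) is centred between the fingers (270–375), so I'll descend and grip.

Emit:
{"api": "move_arm", "payload": {"motion": [[[0, 0, 30], [0, 0, 0], 0.65], [[0, 0, 60], [0, 0, 0], 0.65], [[0, 0, 70], [0, 0, 0], 0.65], [[0, 0, 71], [0, 0, 0], 0.65], [[0, 0, 71], [0, 0, 0], 0.65], [[0, 0, 71], [0, 0, 0], 1], [[0, 0, 71], [0, 0, 0], 1], [[0, 0, 71], [0, 0, 0], 1], [[0, 0, 71], [0, 0, 0], 1], [[0, 0, 71], [0, 0, 0], 1]]}}

```text
clock: 20.48
tool_pos: [0.528, 0.2831, 0.0605]
orientation: [-179.9, 0.1, -98.4]
force: [-1.1, 0.8, 4.8]
opening: 0.0077
gripper_force: 30.0
```

Run:
```python
from h import *
xv=np.array([np.sin(np.radians(7)),-np.cos(np.radians(7))])
C=np.array([548.3,-71.6]);yv=np.array([-xv[1],xv[0]])
for n,k in(('ochre',-95),('teal',0),('blue',95)):
  p=C+xv*(107-8-10)+yv*k;print(n,p.round(1))
go(*p,180,-83);go(*p,62,-83)
```

```text
ochre [ 464.9 -171.5]
teal [ 559.1 -159.9]
blue [ 653.4 -148.4]
go [408.4, -187.2, -119.7] [-0.06, 0.06, -15.4]
go [408.5, -187.1, -1.7] [-0.06, 0.06, -15.4]
```

Emit:
{"api": "move_arm", "payload": {"motion": [[[0, 0, -15], [0, 0, 0], 1], [[0, 0, -45], [0, 0, 0], 1], [[0, 0, -80], [0, 0, 0], 1], [[15, -7, -115], [0, 0, -1], 1], [[50, -23, -120], [0, 0, -3], 1], [[87, -40, -120], [0, 0, -5], 1], [[124, -57, -120], [0, 0, -7], 1], [[161, -74, -120], [0, 0, -9], 1], [[198, -91, -120], [0, 0, -11], 1], [[235, -108, -120], [0, 0, -13], 1]]}}

```text
clock: 21.32
tool_pos: [0.6002, 0.0326, 0.1799]
orientation: [-180.0, 0.0, -85.3]
force: [1.7, 0.2, -0.2]
opening: 0.0079
gripper_force: 30.0
```

Run:
```python
from h import *
print(ctrl.get_obs()['opening']);go(653.4,-148.4,180,-83)
```

```text
0.007923688847260508
go [184.8, -38.2, -0.1] [-0.02, 0.01, -2.3]
```

Emit:
{"api": "move_arm", "payload": {"motion": [[[35, -7, 0], [0, 0, -1], 1], [[70, -14, 0], [0, 0, -2], 1], [[105, -22, 0], [0, 0, -2.3], 1], [[140, -29, 0], [0, 0, -2.3], 1], [[165, -34, 0], [0, 0, -2.3], 1], [[177, -37, 0], [0, 0, -2.3], 1], [[177, -37, 0], [0, 0, -2.3], 1], [[177, -37, 0], [0, 0, -2.3], 1], [[177, -37, 0], [0, 0, -2.3], 1], [[177, -37, 0], [0, 0, -2.3], 1]]}}

```text
clock: 22.15
tool_pos: [0.651, -0.1378, 0.1797]
orientation: [-180.0, 0.0, -83.0]
force: [0.0, -0.3, -1.1]
opening: 0.0078
gripper_force: 30.0
```

Run:
```python
from h import *
go(653.4,-148.4,90,-83)
w=snap('wrist','w5.png');a=snap('scene','a5.png')
o=ctrl.get_obs();p=np.array([*o['tool_pos'][:2],0])
print(proj(a,[.6558,-.1662,.034]),o['tool_pos'])
ca=cv2.resize(a['color'][170:330,170:330],None,fx=3.7,fy=3.7,interpolation=cv2.INTER_CUBIC)
cv2.imwrite('pics/m5.png',cv2.resize(np.hstack([cv2.resize(w['color'],(946,592)),ca]),(790,302),interpolation=cv2.INTER_AREA))
```

```text
go [10.8, -1.1, 89.7] [-0.0, 0.01, -0.04]
[251.89183207 303.58482475] [ 0.65112192 -0.13777311  0.17985312]
```

View pics/m5.png

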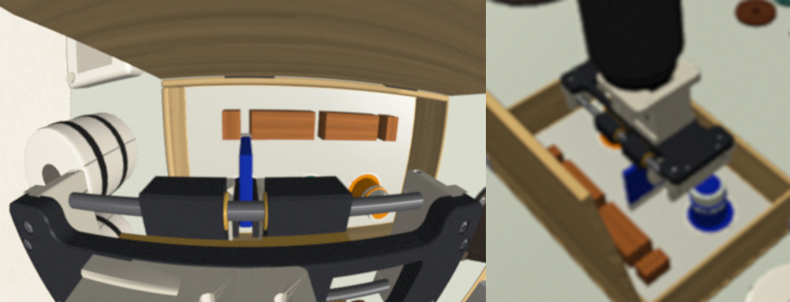

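The tile is in front of the first slot, at about (245,124) in the picture. I'll refine the slot's position from this settled view.

Run:
```python
from h import *
w=snap('wrist');im=w['color']
for r in(152,158,164,170): 
  row=im[r-1:r+2,:,0].mean(0);d=row<95
  e=[i for i in range(290,550) if d[i]!=d[i-1]];print(r,e,[wz(w,(i-.5,r),.034)[:2].round(1).tolist() for i in e])
cs=blobs(im,'blue',100,(300,150,350,320))[0];print(cs)
o=ctrl.get_obs();print(o['tool_pos'],o['orientation'])
```

```text
152 [293, 316, 329, 415, 420, 493, 499, 501, 547] [[684.0, -174.8], [662.9, -177.3], [651.0, -178.7], [570.1, -190.0], [565.1, -190.7], [484.7, -204.2], [477.2, -205.6], [474.7, -206.0], [409.8, -218.3]]
158 [293, 316, 329, 415, 420, 524, 546] [[683.4, -169.2], [662.2, -171.7], [650.3, -173.2], [569.1, -184.3], [564.1, -185.0], [442.4, -205.4], [409.6, -211.4]]
164 [293, 316, 329, 414, 420, 523, 545] [[682.8, -163.6], [661.5, -166.1], [649.6, -167.6], [569.0, -178.4], [563.0, -179.3], [442.1, -198.8], [409.3, -204.5]]
170 [294, 316, 329, 414, 420, 523, 545] [[681.3, -158.1], [660.9, -160.5], [648.9, -161.9], [568.0, -172.7], [561.9, -173.6], [440.4, -192.4], [407.3, -197.9]]
[([314, 182, 20, 85, 1379], [323.5, 227.5]), ([315, 293, 18, 8, 130], [323.6, 296.3])]
[ 0.65115557 -0.13791881  0.1798861 ] [-1.79977040e+02  2.98894604e-03 -8.30293991e+01]
```

Emit:
{"api": "move_arm", "payload": {"motion": [[[6, -1, 15], [0, 0, 0], 1], [[11, -1, 40], [0, 0, 0], 1], [[11, -1, 65], [0, 0, 0], 1], [[11, -1, 80], [0, 0, 0], 1], [[11, -1, 84], [0, 0, 0], 1], [[11, -1, 84], [0, 0, 0], 1], [[11, -1, 84], [0, 0, 0], 1], [[11, -1, 84], [0, 0, 0], 1]]}}

```text
clock: 22.97
tool_pos: [0.6545, -0.1496, 0.0972]
orientation: [-179.9, -0.0, -83.1]
force: [-0.0, -0.5, -0.9]
opening: 0.0079
gripper_force: 30.0
```

Run:
```python
from h import *
go(653.4,-148.5,62,-83)
```

```text
go [-1.2, 1.1, 35.2] [-0.14, -0.03, -0.07]
```

Emit:
{"api": "move_arm", "payload": {"motion": [[[-1, 1, 6], [0, 0, 0], 1], [[-1, 1, 12], [0, 0, 0], 1], [[-1, 1, 18], [0, 0, 0], 1], [[-1, 1, 24], [0, 0, 0], 1], [[-1, 1, 30], [0, 0, 0], 1], [[-1, 1, 34], [0, 0, 0], 1], [[-1, 1, 35], [0, 0, 0], 1], [[-1, 1, 35], [0, 0, 0], 1]]}}

```text
clock: 23.63
tool_pos: [0.6522, -0.149, 0.0624]
orientation: [180.0, -0.0, -83.1]
force: [-6.0, 3.5, 15.6]
opening: 0.008
gripper_force: 30.0
```

Emit:
{"api": "move_arm", "payload": {"motion": [[[0, 0, 0], [0, 0, 0], 0.65], [[0, 0, 0], [0, 0, 0], 0.65], [[0, 0, 0], [0, 0, 0], 0.65], [[0, 0, 0], [0, 0, 0], 0.65], [[0, 0, -15], [0, 0, 0], 0.65], [[0, 0, -45], [0, 0, 0], 0.65], [[0, 0, -80], [0, 0, 0], 0.65], [[-20, 0, -115], [0, 0, 0], 0.65], [[-20, 0, -120], [0, 0, 0], 0.65], [[-20, 0, -120], [0, 0, 0], 0.65]]}}

```text
clock: 24.47
tool_pos: [0.6518, -0.1284, 0.1841]
orientation: [-179.6, -0.0, -83.0]
force: [-0.2, 0.4, -0.2]
opening: 0.0306
gripper_force: 0.0
```

Run:
```python
from h import *
w=snap('wrist');a=snap('scene')
print(blobs(w['color'],'blue',60,(250,100,400,320))[0],ctrl.get_obs()['tool_pos'])
ca=cv2.resize(a['color'][170:330,170:330],None,fx=3.7,fy=3.7,interpolation=cv2.INTER_CUBIC)
cv2.imwrite('pics/m6.png',cv2.resize(np.hstack([cv2.resize(w['color'],(946,592)),ca]),(790,302),interpolation=cv2.INTER_AREA))
go(586,266.7,180,-98.5)
jars()
```

```text
[([324, 136, 9, 61, 496], [327.6, 164.7]), ([298, 225, 55, 39, 969], [324.3, 239.6]), ([313, 259, 28, 8, 149], [326.7, 263.0])] [ 0.64978145 -0.1288101   0.18033013]
go [-400.3, 15.8, 0.5] [-0.01, 0.02, 15.4]
a ochre [(112, [508.0, -115.1]), (37, [568.2, -177.6]), (270, [624.6, -180.7]), (130, [693.5, -173.1])]
b ochre [(114, [589.8, -106.0])]
a blue [(85, [642.6, -59.0]), (208, [685.5, -84.4]), (255, [664.0, -165.1])]
b blue [(31, [640.5, -115.4]), (34, [641.5, -59.7])]
a teal [(71, [589.8, -109.0])]
b teal [(34, [548.7, -70.8])]
```

View pics/m6.png

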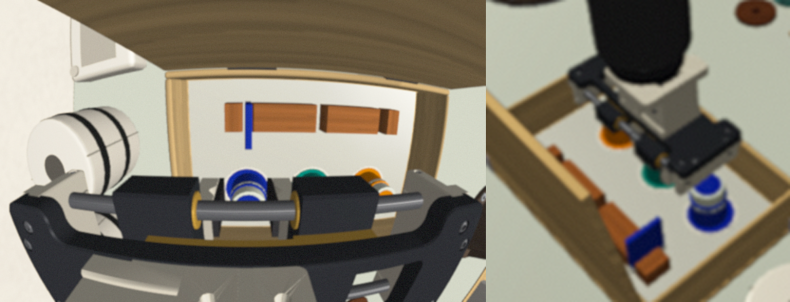

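The blue tile stands upright in its slot (wrist (247,126)). Next is the teal tile, for the middle slot.

Emit:
{"api": "move_arm", "payload": {"motion": [[[-38, 2, 0], [0, 0, 2], 0.65], [[-76, 3, 0], [0, 0, 4], 0.65], [[-114, 5, 0], [0, 0, 6], 0.65], [[-152, 6, 0], [0, 0, 8], 0.65], [[-190, 8, 0], [0, 0, 10], 0.65], [[-228, 9, 0], [0, 0, 12], 0.65], [[-266, 11, 0], [0, 0, 14], 0.65], [[-304, 12, 0], [0, 0, 15.4], 0.65], [[-342, 14, 0], [0, 0, 15.4], 0.65], [[-375, 15, 0], [0, 0, 15.4], 0.65]]}}

```text
clock: 25.5
tool_pos: [0.589, 0.2431, 0.179]
orientation: [179.9, -0.1, -98.5]
force: [0.7, -1.1, 0.5]
opening: 0.0308
gripper_force: 0.0
```

Emit:
{"api": "move_arm", "payload": {"motion": [[[-20, -6, 20], [0, 0, 0], 0.65], [[-25, -7, 45], [0, 0, 0], 0.65], [[-25, -7, 48], [0, 0, 0], 0.65], [[-25, -7, 48], [0, 0, 0], 0.65], [[-25, -7, 48], [0, 0, 0], 0.65], [[-25, -7, 48], [0, 0, 0], 0.65]]}}

```text
clock: 26.0
tool_pos: [0.6013, 0.2644, 0.1336]
orientation: [-179.9, 0.0, -98.6]
force: [-0.8, -0.2, 0.4]
opening: 0.0307
gripper_force: 0.0
```

Run:
```python
from h import *
w=snap('wrist');im=w['color'];print(ctrl.get_obs()['tool_pos'])
for c in('teal','ochre'):
  for s,e in blobs(im,c,60,(220,140,420,245))[0]: print(c,s,e)
go(586,266.7,60,-98.5)
```

```text
[0.60141245 0.26455717 0.13390475]
teal [337, 163, 14, 79, 924] [343.7, 202.1]
go [0.3, 15.7, 73.9] [-0.08, 0.06, -0.06]
```

Emit:
{"api": "move_arm", "payload": {"motion": [[[0, 15, 0], [0, 0, 0], 0.65], [[0, 15, 15], [0, 0, 0], 0.65], [[0, 15, 15], [0, 0, 0], 0.65], [[0, 15, 15], [0, 0, 0], 0.65], [[0, 15, 15], [0, 0, 0], 0.65]]}}

```text
clock: 26.47
tool_pos: [0.5865, 0.2672, 0.1187]
orientation: [-179.9, 0.0, -98.5]
force: [-0.3, -0.6, -0.3]
opening: 0.0303
gripper_force: 0.0
```

Run:
```python
from h import *
w=snap('wrist');im=w['color'];print(ctrl.get_obs()['tool_pos'])
for c in('teal','ochre'):
  for s,e in blobs(im,c,60,(220,140,420,265))[0]: print(c,s,e)
go(586,266.7,60,-98.5)
```

```text
[0.58660898 0.26731337 0.11868976]
teal [318, 166, 11, 85, 892] [323.0, 208.7]
ochre [253, 253, 12, 12, 97] [258.7, 259.6]
go [0.8, 0.6, 58.7] [-0.07, 0.05, -0.03]
```

Centred at column 323.

Emit:
{"api": "move_arm", "payload": {"motion": [[[0, 0, 30], [0, 0, 0], 0.65], [[0, 0, 52], [0, 0, 0], 0.65], [[0, 0, 58], [0, 0, 0], 0.65], [[0, 0, 58], [0, 0, 0], 0.65], [[0, 0, 58], [0, 0, 0], 0.65], [[0, 0, 58], [0, 0, 0], 1], [[0, 0, 58], [0, 0, 0], 1], [[0, 0, 58], [0, 0, 0], 1], [[0, 0, 58], [0, 0, 0], 1], [[0, 0, 58], [0, 0, 0], 1]]}}

```text
clock: 27.35
tool_pos: [0.5862, 0.2676, 0.0604]
orientation: [-180.0, 0.0, -98.5]
force: [-0.1, -0.1, 3.3]
opening: 0.008
gripper_force: 30.0
```

Run:
```python
from h import *
go(559.1,-160,180,-83)
```

```text
go [426.8, -36.5, -120.0] [-0.05, 0.04, -15.51]
```

Emit:
{"api": "move_arm", "payload": {"motion": [[[0, 0, -15], [0, 0, 0], 1], [[0, 0, -45], [0, 0, 0], 1], [[0, 0, -80], [0, 0, 0], 1], [[15, -1, -115], [0, 0, -1], 1], [[52, -4, -120], [0, 0, -3], 1], [[92, -8, -120], [0, 0, -5], 1], [[132, -11, -120], [0, 0, -7], 1], [[172, -15, -120], [0, 0, -9], 1], [[212, -18, -120], [0, 0, -11], 1], [[252, -22, -120], [0, 0, -13], 1]]}}

```text
clock: 28.18
tool_pos: [0.5696, 0.0131, 0.1799]
orientation: [-180.0, 0.0, -85.4]
force: [0.2, 0.0, -0.8]
opening: 0.008
gripper_force: 30.0
```

Run:
```python
from h import *
go(559.1,-160,180,-83)
```

```text
go [171.7, 24.4, -0.1] [-0.03, 0.01, -2.39]
```

Emit:
{"api": "move_arm", "payload": {"motion": [[[35, 5, 0], [0, 0, -1], 1], [[70, 10, 0], [0, 0, -2], 1], [[105, 15, 0], [0, 0, -2.4], 1], [[140, 20, 0], [0, 0, -2.4], 1], [[155, 23, 0], [0, 0, -2.4], 1], [[160, 23, 0], [0, 0, -2.4], 1], [[160, 23, 0], [0, 0, -2.4], 1], [[160, 23, 0], [0, 0, -2.4], 1], [[160, 23, 0], [0, 0, -2.4], 1], [[160, 23, 0], [0, 0, -2.4], 1]]}}

```text
clock: 29.02
tool_pos: [0.5602, -0.1454, 0.1796]
orientation: [-180.0, 0.0, -83.0]
force: [0.0, -0.8, -1.0]
opening: 0.0078
gripper_force: 30.0
```

Run:
```python
from h import *
go(559.1,-160,96,-83)
w=snap('wrist');im=w['color']
for r in(152,158,164,170): 
  row=im[r-1:r+2,:,0].mean(0);d=row<95
  e=[i for i in range(200,450) if d[i]!=d[i-1]];print(r,e,[wz(w,(i-.5,r),.034)[:2].round(1).tolist() for i in e if 290<i<360])
print(blobs(im,'teal',100,(300,150,350,320))[0])
```

```text
go [14.4, 2.9, 83.6] [-0.01, 0.01, -0.03]
152 [201, 210, 233, 320, 333, 419, 424] [[568.2, -185.3], [556.3, -186.8]]
158 [201, 210, 234, 320, 333, 418, 424] [[567.5, -179.7], [555.6, -181.2]]
164 [202, 211, 234, 320, 333, 418, 423] [[566.8, -174.2], [554.9, -175.6]]
170 [202, 211, 234, 320, 333, 417, 423] [[566.2, -168.5], [554.2, -170.0]]
[([310, 180, 31, 87, 1449], [323.7, 227.0]), ([315, 293, 18, 7, 112], [323.7, 295.8])]
```

Emit:
{"api": "move_arm", "payload": {"motion": [[[7, 2, 15], [0, 0, 0], 1], [[14, 3, 40], [0, 0, 0], 1], [[14, 3, 65], [0, 0, 0], 1], [[14, 3, 80], [0, 0, 0], 1], [[14, 3, 83], [0, 0, 0], 1], [[14, 3, 83], [0, 0, 0], 1], [[14, 3, 83], [0, 0, 0], 1], [[14, 3, 83], [0, 0, 0], 1]]}}

```text
clock: 29.73
tool_pos: [0.5597, -0.1604, 0.098]
orientation: [-179.9, -0.0, -83.1]
force: [-0.2, -0.3, 0.3]
opening: 0.0078
gripper_force: 30.0
```

Run:
```python
from h import *
go(559.1,-160,62,-83)
```

```text
go [-0.5, 0.6, 36.0] [-0.12, -0.03, -0.06]
```

Emit:
{"api": "move_arm", "payload": {"motion": [[[-0.5, 0.5, 6], [0, 0, 0], 1], [[-0.5, 0.5, 12], [0, 0, 0], 1], [[-0.5, 0.5, 18], [0, 0, 0], 1], [[-0.5, 0.5, 24], [0, 0, 0], 1], [[-0.5, 0.5, 30], [0, 0, 0], 1], [[-0.5, 0.5, 34], [0, 0, 0], 1], [[-0.5, 0.5, 36], [0, 0, 0], 1], [[-0.5, 0.5, 36], [0, 0, 0], 1]]}}

```text
clock: 30.4
tool_pos: [0.5579, -0.1603, 0.0621]
orientation: [180.0, -0.0, -83.1]
force: [-6.2, 3.9, 19.2]
opening: 0.0079
gripper_force: 30.0
```

Emit:
{"api": "move_arm", "payload": {"motion": [[[0, 0, 0], [0, 0, 0], 0.65], [[0, 0, 0], [0, 0, 0], 0.65], [[0, 0, 0], [0, 0, 0], 0.65], [[0, 0, 0], [0, 0, 0], 0.65], [[0, 0, -15], [0, 0, 0], 0.65], [[0, 0, -45], [0, 0, 0], 0.65], [[0, 0, -80], [0, 0, 0], 0.65], [[-20, 0, -115], [0, 0, 0], 0.65], [[-20, 0, -120], [0, 0, 0], 0.65], [[-20, 0, -120], [0, 0, 0], 0.65]]}}

```text
clock: 31.23
tool_pos: [0.5574, -0.1399, 0.1837]
orientation: [-179.7, -0.0, -83.0]
force: [-0.4, -0.8, 1.0]
opening: 0.0305
gripper_force: 0.0
```

Run:
```python
from h import *
w=snap('wrist');print(blobs(w['color'],'teal',60,(250,100,400,320))[0],ctrl.get_obs()['tool_pos'])
jars()
go(468.8,292,180,-98.5)
```

```text
[([323, 135, 9, 61, 515], [326.8, 164.9]), ([298, 225, 55, 39, 992], [325.0, 239.8]), ([312, 259, 28, 8, 172], [325.4, 263.1])] [ 0.55630737 -0.14003887  0.1817026 ]
a ochre [(120, [508.1, -111.2]), (260, [623.8, -179.9]), (124, [693.2, -173.2])]
b ochre [(107, [592.0, -105.6])]
a blue [(105, [640.0, -59.5]), (209, [685.3, -84.2]), (257, [664.0, -165.1])]
b blue [(30, [640.4, -116.1]), (33, [641.1, -60.4])]
a teal [(94, [546.2, -71.4]), (217, [593.7, -93.9]), (99, [568.1, -166.2])]
b teal [(37, [548.5, -72.2])]
go [-439.6, 33.9, -0.2] [0.08, 0.01, 15.38]
```

Emit:
{"api": "move_arm", "payload": {"motion": [[[-40, 3, 0], [0, 0, 2], 0.65], [[-80, 6, 0], [0, 0, 4], 0.65], [[-120, 9, 0], [0, 0, 6], 0.65], [[-160, 12, 0], [0, 0, 8], 0.65], [[-200, 15, 0], [0, 0, 10], 0.65], [[-240, 18, 0], [0, 0, 12], 0.65], [[-280, 21, 0], [0, 0, 14], 0.65], [[-320, 25, 0], [0, 0, 15.4], 0.65], [[-350, 27, 0], [0, 0, 15.4], 0.65], [[-350, 27, 0], [0, 0, 15.4], 0.65]]}}

```text
clock: 32.22
tool_pos: [0.4861, 0.2078, 0.1792]
orientation: [180.0, -0.1, -98.3]
force: [0.2, 0.7, 0.3]
opening: 0.0307
gripper_force: 0.0
```

Run:
```python
from h import *
go(468.8,292,125,-98.5)
```

```text
go [-80.9, 29.3, 54.2] [0.05, -0.05, 0.18]
```

Emit:
{"api": "move_arm", "payload": {"motion": [[[-30, 10, 0], [0, 0, 0.2], 0.65], [[-60, 20, 15], [0, 0, 0.2], 0.65], [[-80, 29, 40], [0, 0, 0.2], 0.65], [[-81, 29, 54], [0, 0, 0.2], 0.65], [[-81, 29, 54], [0, 0, 0.2], 0.65], [[-81, 29, 54], [0, 0, 0.2], 0.65], [[-81, 29, 54], [0, 0, 0.2], 0.65]]}}

```text
clock: 32.8
tool_pos: [0.4706, 0.2876, 0.1267]
orientation: [180.0, -0.0, -98.7]
force: [0.8, -0.4, -0.4]
opening: 0.0306
gripper_force: 0.0
```

Run:
```python
from h import *
w=snap('wrist');im=w['color'];print(ctrl.get_obs()['tool_pos'])
for s,e in blobs(im,'ochre',60,(220,140,420,265))[0]: print(s,e)
go(468.8,292,60,-98.5)
```

```text
[0.47083601 0.28774261 0.12722163]
[320, 171, 16, 83, 1049] [326.6, 209.8]
[253, 253, 11, 12, 96] [258.6, 259.5]
go [-3.9, 2.7, 67.2] [-0.03, 0.02, -0.25]
```

Emit:
{"api": "move_arm", "payload": {"motion": [[[-4, 2.5, 30], [0, 0, 0], 0.65], [[-4, 2.5, 55], [0, 0, 0], 0.65], [[-4, 2.5, 66], [0, 0, 0], 0.65], [[-4, 2.5, 66], [0, 0, 0], 0.65], [[-4, 2.5, 66], [0, 0, 0], 0.65], [[-4, 2.5, 66], [0, 0, 0], 1], [[-4, 2.5, 66], [0, 0, 0], 1], [[-4, 2.5, 66], [0, 0, 0], 1], [[-4, 2.5, 66], [0, 0, 0], 1], [[-4, 2.5, 66], [0, 0, 0], 1]]}}

```text
clock: 33.68
tool_pos: [0.4687, 0.2929, 0.0614]
orientation: [-180.0, 0.1, -98.7]
force: [-1.1, -0.0, 4.7]
opening: 0.0078
gripper_force: 30.0
```

Run:
```python
from h import *
go(464.9,-171.7,180,-83)
```

```text
go [459.7, -66.6, -119.1] [-0.06, 0.06, -15.7]
```

Emit:
{"api": "move_arm", "payload": {"motion": [[[0, 0, -15], [0, 0, 0], 1], [[0, 0, -45], [0, 0, 0], 1], [[0, 0, -80], [0, 0, 0], 1], [[15, -2, -115], [0, 0, -1], 1], [[52, -7, -120], [0, 0, -3], 1], [[92, -13, -120], [0, 0, -5], 1], [[132, -19, -120], [0, 0, -7], 1], [[172, -25, -120], [0, 0, -9], 1], [[212, -31, -120], [0, 0, -11], 1], [[252, -37, -120], [0, 0, -13], 1]]}}

```text
clock: 34.52
tool_pos: [0.4661, 0.0362, 0.1809]
orientation: [-180.0, 0.0, -85.6]
force: [1.8, -0.1, -0.2]
opening: 0.0077
gripper_force: 30.0
```

Run:
```python
from h import *
go(464.9,-171.7,180,-83)
```

```text
go [207.1, 17.3, 0.8] [-0.04, 0.02, -2.57]
```

Emit:
{"api": "move_arm", "payload": {"motion": [[[35, 3, 0], [0, 0, -1], 1], [[70, 6, 0], [0, 0, -2], 1], [[105, 9, 0], [0, 0, -2.5], 1], [[140, 12, 0], [0, 0, -2.5], 1], [[170, 14, 0], [0, 0, -2.5], 1], [[190, 16, 0], [0, 0, -2.5], 1], [[195, 16, 0], [0, 0, -2.5], 1], [[195, 16, 0], [0, 0, -2.5], 1], [[195, 16, 0], [0, 0, -2.5], 1], [[195, 16, 0], [0, 0, -2.5], 1]]}}

```text
clock: 35.35
tool_pos: [0.4654, -0.1571, 0.1806]
orientation: [-180.0, 0.0, -83.2]
force: [0.0, 0.1, -0.9]
opening: 0.0075
gripper_force: 30.0
```

Run:
```python
from h import *
go(464.9,-171.7,97,-83)
w=snap('wrist');im=w['color']
for r in(152,158,164,170): 
  row=im[r-1:r+2,:,0].mean(0);d=row<95
  e=[i for i in range(200,450) if d[i]!=d[i-1]];print(r,e,[wz(w,(i-.5,r),.034)[:2].round(1).tolist() for i in e if 290<i<360])
print(blobs(im,'ochre',100,(300,176,350,320))[0])
```

```text
go [14.5, 2.2, 83.6] [-0.0, 0.01, -0.18]
152 [210, 232, 319, 332, 355, 404, 428] [[474.2, -196.8], [462.3, -198.3], [441.1, -200.9]]
158 [210, 233, 319, 332, 355, 404, 428] [[473.6, -191.3], [461.6, -192.7], [440.3, -195.3]]
164 [211, 233, 319, 332, 355, 404, 428] [[472.9, -185.6], [460.9, -187.1], [439.6, -189.7]]
170 [211, 233, 320, 332, 355, 404, 427] [[471.3, -180.1], [460.2, -181.4], [438.8, -184.1]]
[([309, 181, 33, 86, 1438], [323.7, 227.1]), ([315, 293, 18, 8, 131], [323.7, 296.2])]
```

Emit:
{"api": "move_arm", "payload": {"motion": [[[7, 1, 15], [0, 0, 0], 1], [[14, 2, 40], [0, 0, -0.2], 1], [[14, 2, 65], [0, 0, -0.2], 1], [[14, 2, 80], [0, 0, -0.2], 1], [[14, 2, 83], [0, 0, -0.2], 1], [[14, 2, 83], [0, 0, -0.2], 1], [[14, 2, 83], [0, 0, -0.2], 1], [[14, 2, 83], [0, 0, -0.2], 1]]}}

```text
clock: 36.07
tool_pos: [0.4661, -0.1716, 0.0988]
orientation: [-179.9, -0.0, -83.0]
force: [0.5, -0.1, -0.5]
opening: 0.0076
gripper_force: 30.0
```

Run:
```python
from h import *
go(464.9,-171.7,63,-83)
```

```text
go [-0.1, 1.3, 35.8] [-0.12, -0.02, 0.04]
```

Emit:
{"api": "move_arm", "payload": {"motion": [[[0, 1, 6], [0, 0, 0], 1], [[0, 1, 12], [0, 0, 0], 1], [[0, 1, 18], [0, 0, 0], 1], [[0, 1, 24], [0, 0, 0], 1], [[0, 1, 30], [0, 0, 0], 1], [[0, 1, 34], [0, 0, 0], 1], [[0, 1, 36], [0, 0, 0], 1], [[0, 1, 36], [0, 0, 0], 1]]}}

```text
clock: 36.73
tool_pos: [0.4639, -0.1722, 0.063]
orientation: [180.0, -0.0, -83.0]
force: [-8.0, 3.5, 23.7]
opening: 0.0078
gripper_force: 30.0
```

Emit:
{"api": "move_arm", "payload": {"motion": [[[0, 0, 0], [0, 0, 0], 0.65], [[0, 0, 0], [0, 0, 0], 0.65], [[0, 0, 0], [0, 0, 0], 0.65], [[0, 0, 0], [0, 0, 0], 0.65], [[0, 0, -15], [0, 0, 0], 0.65], [[0, 0, -45], [0, 0, 0], 0.65], [[0, 0, -80], [0, 0, 0], 0.65], [[-20, 0, -115], [0, 0, 0], 0.65], [[-55, 0, -120], [0, 0, 0], 0.65], [[-90, 0, -120], [0, 0, 0], 0.65]]}}

```text
clock: 37.57
tool_pos: [0.4545, -0.0822, 0.1841]
orientation: [-179.7, 0.0, -83.1]
force: [1.2, 0.2, -0.8]
opening: 0.0307
gripper_force: 0.0
```

Run:
```python
from h import *
jars()
go(548,-40,330,-83)
```

```text
a ochre [(92, [452.8, -82.6]), (166, [503.9, -103.6]), (253, [623.9, -179.8]), (123, [693.1, -172.9])]
b ochre [(105, [592.3, -105.5])]
a blue [(106, [640.1, -59.9]), (209, [685.3, -84.2]), (257, [664.0, -165.1])]
b blue [(30, [640.4, -116.1]), (35, [641.7, -60.3])]
a teal [(94, [546.2, -71.4]), (197, [593.3, -93.4]), (42, [557.3, -163.5])]
b teal [(37, [548.5, -72.2])]
go [-27.6, -99.5, -147.4] [-0.13, 0.05, 0.17]
```

Emit:
{"api": "move_arm", "payload": {"motion": [[[-5, -15, -35], [0, 0, 0], 0.65], [[-10, -35, -65], [0, 0, 0], 0.65], [[-15, -55, -95], [0, 0, 0], 1], [[-20, -75, -125], [0, 0, 0], 1], [[-27, -95, -147], [0, 0, 0], 1], [[-27, -99, -147], [0, 0, 0], 1], [[-27, -99, -147], [0, 0, 0], 1], [[-27, -99, -147], [0, 0, 0], 1], [[-27, -99, -147], [0, 0, 0], 1], [[-27, -99, -147], [0, 0, 0], 1]]}}

```text
clock: 38.5
tool_pos: [0.5471, -0.0444, 0.3276]
orientation: [179.9, -0.0, -83.0]
force: [-1.0, 0.2, 1.3]
opening: 0.0005
gripper_force: 0.0
```

Run:
```python
from h import *
w=snap('wrist','w7.png');im=w['color'];print(ctrl.get_obs()['tool_pos'])
for c in HS:
  for s,e in blobs(im,c,60,(190,60,450,235))[0]: print(c,s,e,'tile',wz(w,e,.073)[:2].round(1),'cap',wz(w,e,.068)[:2].round(1))
cv2.imwrite('pics/cw7.png',cv2.resize(im[20:250,120:520],None,fx=1.9,fy=1.9,interpolation=cv2.INTER_CUBIC))
```

```text
[ 0.5472374  -0.04432228  0.32785294]
ochre [330, 60, 81, 38, 2012] [371.5, 76.6] tile [ 501.2 -176.7] cap [ 500.5 -177.4]
ochre [262, 63, 58, 26, 1379] [290.4, 75.7] tile [ 602.3 -164.8] cap [ 602.9 -165.4]
ochre [238, 66, 10, 24, 208] [242.3, 78.0] tile [ 663.8 -157.3] cap [ 665.2 -157.8]
ochre [368, 130, 34, 39, 450] [379.2, 146.2] tile [479.4 -89.3] cap [478.4 -89. ]
ochre [385, 141, 24, 25, 476] [396.5, 153.3] tile [455.2 -83.5] cap [453.9 -83. ]
blue [249, 60, 12, 37, 414] [254.4, 78.5] tile [ 647.8 -157.6] cap [ 649.  -158.1]
blue [248, 130, 32, 38, 291] [269.5, 144.6] tile [619.2 -74.3] cap [620.  -73.8]
blue [242, 142, 24, 24, 447] [253.4, 153.2] tile [639.3 -61.1] cap [640.4 -60.4]
teal [324, 60, 5, 35, 169] [325.9, 76.7] tile [ 558.  -168.3] cap [ 558. -169.]
teal [305, 129, 39, 34, 265] [321.5, 138.7] tile [553.9 -89.1] cap [553.9 -88.8]
teal [313, 140, 25, 25, 491] [324.8, 152.0] tile [547.7 -72.7] cap [547.6 -72.1]
```

View pics/cw7.png

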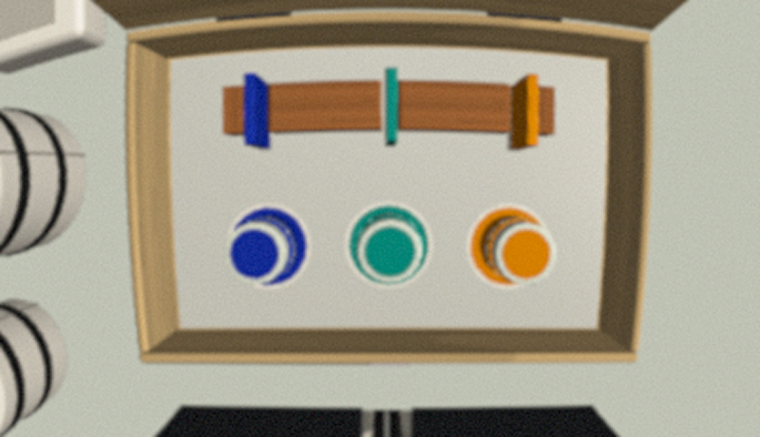

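All jars and tiles are in place: jars at (253,153), (325,152) and (396,153), with the tiles seated behind them. Next I'll go over the lid to its outer side.

Run:
```python
from h import *
go(460,-335,450,-83)
a=snap('scene');c=lambda u,v:(u/2.7+110,v/2.7+160)
print(onz(a,(10,300),0),onz(a,c(25,25),.325),onz(a,c(305,308),.325),onz(a,c(105,205),.29))
```

```text
go [278.0, 122.0, -122.0] [0.08, -0.01, -0.03]
[ 0.28431906 -0.60950976  0.        ] [ 0.40549556 -0.29491041  0.325     ] [ 0.7600646 -0.2512829  0.325    ] [ 0.57882484 -0.30936719  0.29      ]
```

Emit:
{"api": "move_arm", "payload": {"motion": [[[0, 0, -40], [0, 0, 0], 1], [[0, 0, -80], [0, 0, 0], 1], [[0, 0, -118], [0, 0, 0], 1], [[30, 13, -122], [0, 0, 0], 1], [[65, 29, -122], [0, 0, 0], 1], [[102, 45, -122], [0, 0, 0], 1], [[140, 61, -122], [0, 0, 0], 1], [[178, 78, -122], [0, 0, 0], 1], [[215, 94, -122], [0, 0, 0], 1], [[250, 110, -122], [0, 0, 0], 1]]}}

```text
clock: 39.43
tool_pos: [0.4679, -0.3072, 0.4507]
orientation: [-180.0, -0.0, -83.0]
force: [0.5, -0.1, 0.2]
opening: 0.0008
gripper_force: 0.0
```

Emit:
{"api": "move_arm", "payload": {"motion": [[[28, 12, 0], [0, 0, 0], 1], [[28, 12, 0], [0, 0, 0], 1], [[28, 12, 0], [0, 0, 0], 1], [[28, 12, 40], [0, 0, 0], 1], [[28, 12, 80], [0, 0, 0], 1], [[28, 12, 120], [0, 0, 0], 1], [[28, 12, 150], [0, 0, 0], 1], [[28, 12, 155], [0, 0, 0], 1], [[28, 12, 155], [0, 0, 0], 1], [[28, 12, 155], [0, 0, 0], 1]]}}

```text
clock: 40.27
tool_pos: [0.4618, -0.3347, 0.2976]
orientation: [-179.9, -0.1, -82.9]
force: [0.1, -0.6, 1.4]
opening: 0.0004
gripper_force: 0.0
```

Run:
```python
from h import *
print(ctrl.get_obs()['force'])
H=np.array([449.3,-250.]);nx=np.array([-.122,.9925])
t=.010
for s,z in((-70,292),(-40,292)):print('pre');go(*(H+nx*s),z,-83)
for th in(90,75,60,45,30,20,10,5,0):
  q=np.radians(th);r=190;sc=r*np.cos(q)-10*np.sin(q)-9.5;h=r*np.sin(q)+10*np.cos(q)
  print(th,round(sc),round(80+h+19));go(*(H+nx*sc),80+h+19,-83)
```

```text
[ 0.11319503 -0.55506117  1.4052268 ]
pre
go [-15.6, 2.1, 5.5] [-0.08, -0.1, 0.06]
pre
go [-45.6, 2.1, 5.5] [-0.08, -0.1, 0.06]
90 -19 289
go [-66.1, 2.1, 8.5] [-0.08, -0.1, 0.06]
75 30 285
go [-115.6, 2.0, 12.3] [-0.08, -0.1, 0.06]
60 77 269
go [-162.5, 2.0, 28.7] [-0.08, -0.1, 0.06]
45 118 240
go [-203.4, 2.0, 56.8] [-0.08, -0.1, 0.06]
30 150 203
go [-235.8, 2.0, 94.5] [-0.08, -0.1, 0.06]
20 166 173
go [-251.4, 2.1, 123.8] [-0.08, -0.1, 0.06]
10 176 142
go [-261.7, 2.1, 155.3] [-0.08, -0.1, 0.06]
5 179 126
go [-264.8, 2.1, 171.6] [-0.08, -0.1, 0.06]
0 180 109
go [-266.4, 2.1, 188.1] [-0.08, -0.1, 0.06]
```

Emit:
{"api": "move_arm", "payload": {"motion": [[[-15, 2, 3], [0, 0, 0], 1], [[-25, 2, 4], [0, 0, 0], 1], [[-33, 2, 5], [0, 0, 0], 1], [[-41, 2, 6], [0, 0, 0], 1], [[-49, 2, 7], [0, 0, 0], 1], [[-57, 2, 8], [0, 0, 0], 1], [[-66, 2, 8], [0, 0, 0], 1], [[-76, 2, 9], [0, 0, 0], 1], [[-86, 2, 9], [0, 0, 0], 1], [[-96, 2, 10], [0, 0, 0], 1]]}}

```text
clock: 41.1
tool_pos: [0.4471, -0.2386, 0.2855]
orientation: [-180.0, 0.0, -83.0]
force: [1.4, -2.1, 2.1]
opening: 0.0002
gripper_force: 1.4
```

```bash
cat > arc.py <<'E'
from h import *
H=np.array([449.3,-250.]);nx=np.array([-.122,.9925])
def arc(*ths):
  for th in ths:
    q=np.radians(th);r=190;sc=r*np.cos(q)-10*np.sin(q)-9.5;h=r*np.sin(q)+10*np.cos(q)
    print(th,end=' ');go(*(H+nx*sc),80+h+19,-83)
E
python3 - <<'E'
from arc import *
arc(75,65,55,45,35)
s=snap('side','s8.png')
cv2.imwrite('pics/cs8.png',cv2.resize(s['color'][40:260,220:460],None,fx=2.3,fy=2.3))
E
```

```text
75 go [-18.5, -0.8, 0.4] [-0.01, 0.0, -0.01]
65 go [-50.2, -0.8, 10.1] [-0.01, 0.0, -0.01]
55 go [-79.7, -0.8, 25.1] [-0.01, 0.0, -0.01]
45 go [-106.2, -0.8, 45.1] [-0.01, 0.0, -0.01]
35 go [-128.8, -0.8, 69.3] [-0.01, 0.0, -0.01]
```

View pics/cs8.png

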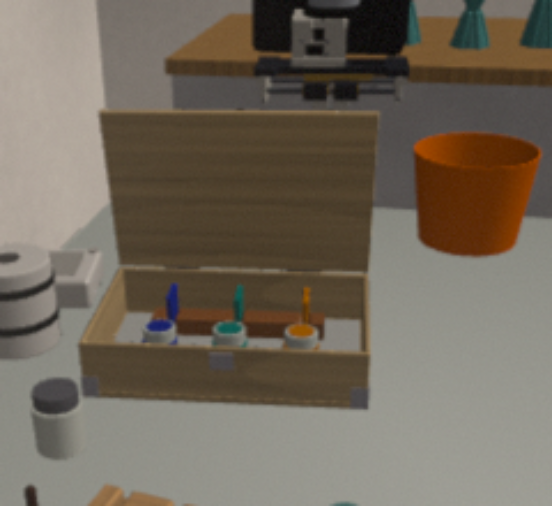

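The lid is moving, with all the jars and tiles upright below it and the gripper clear of the knob. I'll continue the arc.

Emit:
{"api": "move_arm", "payload": {"motion": [[[-10, -1, 0], [0, 0, 0], 1], [[-18, -1, 1], [0, 0, 0], 1], [[-28, -1, 3], [0, 0, 0], 1], [[-39, -1, 7], [0, 0, 0], 1], [[-50, -1, 10], [0, 0, 0], 1], [[-60, -1, 15], [0, 0, 0], 1], [[-70, -1, 20], [0, 0, 0], 1], [[-80, -1, 25], [0, 0, 0], 1], [[-89, -1, 31], [0, 0, 0], 1], [[-98, -1, 38], [0, 0, 0], 1]]}}

```text
clock: 41.98
tool_pos: [0.4361, -0.1412, 0.247]
orientation: [-180.0, 0.0, -83.0]
force: [0.1, -1.6, 2.2]
opening: 0.0006
gripper_force: 0.9
```

Run:
```python
from arc import *
print(ctrl.get_obs()['force'])
arc(45,38,31,25,20,15,10,5,2,0,-1)
```

```text
[ 0.1385313  -1.62136924  2.16056932]
45 go [-8.2, 0.1, 6.6] [-0.01, 0.01, -0.0]
38 go [-24.4, 0.2, 23.2] [-0.01, 0.01, -0.0]
31 go [-38.6, 0.2, 41.6] [-0.01, 0.01, -0.0]
25 go [-48.9, 0.2, 58.7] [-0.01, 0.01, -0.0]
20 go [-56.0, 0.2, 73.7] [-0.01, 0.01, -0.0]
15 go [-61.8, 0.2, 89.2] [-0.01, 0.01, -0.0]
10 go [-66.2, 0.2, 105.2] [-0.01, 0.01, -0.0]
5 go [-69.3, 0.2, 121.5] [-0.01, 0.01, -0.0]
2 go [-70.4, 0.2, 131.4] [-0.01, 0.01, -0.0]
0 go [-70.9, 0.2, 138.0] [-0.01, 0.01, -0.0]
-1 go [-71.0, 0.2, 141.4] [-0.01, 0.01, -0.0]
```

Emit:
{"api": "move_arm", "payload": {"motion": [[[-8, 0, 7], [0, 0, 0], 1], [[-16, 0, 15], [0, 0, 0], 1], [[-24, 0, 23], [0, 0, 0], 1], [[-32, 0, 32], [0, 0, 0], 1], [[-39, 0, 42], [0, 0, 0], 1], [[-44, 0, 50], [0, 0, 0], 1], [[-49, 0, 59], [0, 0, 0], 1], [[-56, 0, 74], [0, 0, 0], 1], [[-62, 0, 89], [0, 0, 0], 1], [[-66, 0, 105], [0, 0, 0], 1]]}}

```text
clock: 42.82
tool_pos: [0.4282, -0.0761, 0.1416]
orientation: [-180.0, 0.0, -83.0]
force: [0.6, 0.3, 1.5]
opening: 0.0004
gripper_force: 0.6
```

Run:
```python
from arc import *
print(ctrl.get_obs()['force'])
arc(5,2,0,-1)
```

```text
[0.62643443 0.32859502 1.53243432]
5 go [-3.7, 0.3, 16.1] [-0.04, 0.01, -0.01]
2 go [-4.8, 0.3, 26.0] [-0.04, 0.01, -0.01]
0 go [-5.3, 0.3, 32.6] [-0.04, 0.01, -0.01]
-1 go [-5.4, 0.3, 36.0] [-0.04, 0.01, -0.01]
```

Emit:
{"api": "move_arm", "payload": {"motion": [[[-2, 0, 7], [0, 0, 0], 1], [[-3, 0, 13], [0, 0, 0], 1], [[-4, 0, 19], [0, 0, 0], 1], [[-5, 0, 25], [0, 0, 0], 1], [[-5, 0, 29], [0, 0, 0], 1], [[-5, 0, 31], [0, 0, 0], 1]]}}

```text
clock: 43.32
tool_pos: [0.4277, -0.0717, 0.1112]
orientation: [-180.0, 0.0, -83.0]
force: [0.1, 0.0, -0.0]
opening: 0.0005
gripper_force: 0.5
```

Emit:
{"api": "move_arm", "payload": {"motion": [[[0, 0, 1], [0, 0, 0], 1], [[0, 0, 2], [0, 0, 0], 1], [[0, 0, 3], [0, 0, 0], 1], [[0, 0, 3], [0, 0, 0], 1]]}}

```text
clock: 43.65
tool_pos: [0.4278, -0.0718, 0.1097]
orientation: [-180.0, -0.0, -83.0]
force: [-5.1, 2.2, 12.5]
opening: 0.0
gripper_force: 6.4
```

Run:
```python
from h import *
a=snap('scene');s=snap('side')
A=cv2.resize(a['color'][140:350,110:410],(780,546))[:, :];S=cv2.resize(s['color'][100:230,230:430],(780,507))
cv2.imwrite('pics/m9.png',np.hstack([cv2.resize(A,(400,280)),cv2.resize(S,(400,280))]))
print(ctrl.get_obs()['tool_pos'])
```

```text
[ 0.42778842 -0.07180549  0.1096697 ]
```

View pics/m9.png

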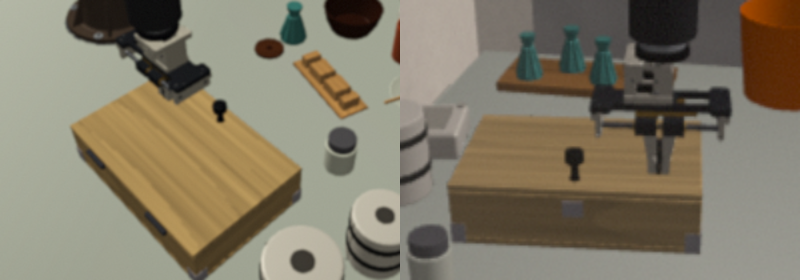

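Emit:
{"api": "move_arm", "payload": {"motion": [[[0, 0, 1], [0, 0, 0], 1], [[0, 0, 1], [0, 0, 0], 1], [[0, 0, -20], [0, 0, 0], 1], [[0, 0, -60], [0, 0, 0], 1], [[0, 0, -100], [0, 0, 0], 1], [[0, 0, -120], [0, 0, 0], 1], [[0, 0, -120], [0, 0, 0], 1], [[0, 0, -120], [0, 0, 0], 1], [[0, 0, -120], [0, 0, 0], 1]]}}

```text
clock: 44.5
tool_pos: [0.4271, -0.0718, 0.2282]
orientation: [180.0, 0.0, -83.0]
force: [-0.6, -0.4, -0.6]
opening: 0.0007
gripper_force: 0.0
```

Run:
```python
from h import *
s=snap('side');im=cv2.imread('pics/s8.png')
for c in HS: print(c,[(st[4],(onz(s,ce,.068)[:2]*1000).round(1).tolist()) for st,ce in blobs(im,c,20,(270,178,360,200))[0]])
# lid front-edge height in present view: front top corners of lid at z ~.09
a=snap('scene');print(proj(a,[.36+.005,-.022,.09]),proj(a,[.72,.025,.09]))
cv2.imwrite('pics/m10.png',cv2.resize(s['color'][140:220,250:390],None,fx=5,fy=5,interpolation=cv2.INTER_CUBIC))
```

```text
ochre [(24, [588.7, -93.6]), (101, [477.2, -97.9])]
blue [(34, [641.5, -59.7])]
teal [(37, [548.5, -72.2])]
[240.54082982 191.37103776] [335.86292325 266.11782002]
```

View pics/m10.png

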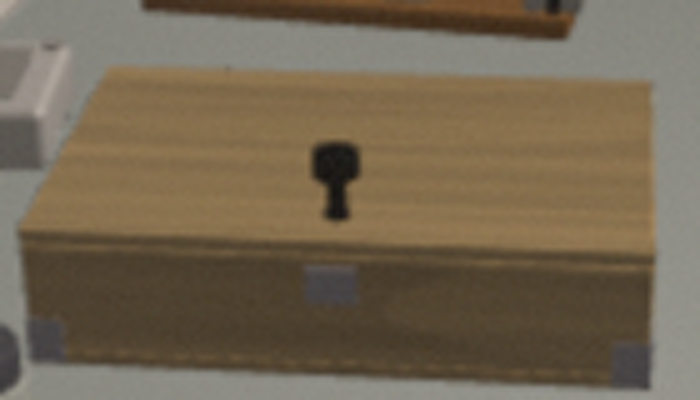

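Run:
```python
from h import *
s=snap('side');im=cv2.imread('pics/s8.png')
print(proj(s,[.454,-.0825,.068]))
m=cv2.inRange(cv2.cvtColor(im,cv2.COLOR_BGR2HSV),*HS['ochre'])[178:192,335:370]
for r in m: print(''.join('#' if v else '.' for v in r))
```

```text
[350.95922984 183.59801223]
#################.#.######.........
###############.#.#.######.........
............#....##..#####.........
............#######................
...........##########..............
...........##########..............
...........##########..............
............########...............
...................................
...................................
...................................
...................................
.........#.........................
.........#............#............
```

The ochre cap dot is centred at about (350.5,183), where it should be. The lid is flush all round, so I'll hand in.

```bash
python3 -c "
from plant import ctrl
print(ctrl.close_job())"
```

```text
the job is handed in; nothing more can be done
None
```

I handed the job in: teal and blue jars swapped, ochre jar on its spot, all three tiles down in their slots and the lid shut, at about 45 s of robot time; the hand-in call returned no verdict.

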